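# Seat the mirror glass in its stand

## Robot

A 6-joint arm with a two-finger parallel gripper is mounted at the origin on the work surface. World frame = base frame: x ahead of the robot, y to its left, z up, the work surface at z = 0. Lengths are in m, angles in rad, forces in N, time in s.
With the tool pointing down it reaches from about 0.35 to 0.975 m from the base axis. Payload 4.9 kg.
Tool frame: the origin (TCP) lies at the very end of the fingers, on their centre line; the grasp point (between the pads) lies 19 mm behind it (ctrl.grasp_offset is the distance from the TCP to the grasp point, in m); y points along the fingers, z is the direction in which the jaws open and shut, and the axes are right-handed (so a half turn about y gives the same grasp; the last joint's range is limited). The gripper opens to 85 mm and grips with 20 to 120 N. Pads are 22 mm wide; open, the fingers measure 114 mm over their backs; the gripper's body (76 mm by 85 mm) begins 54 mm behind the grasp point. The pads swing forward as they close: fully open they stand 13 mm farther back than shut.
Start: joints at [-1.399, 0.053, 1.613, -0, 1.476, -0.119], TCP at [0.179, -0.599, 0.204] pointing down, gripper open.
Joint ranges: [-3.01, 3.01], [-1.01, 2.22], [0.06, 2.58], [-1.02, 4.17], [0.09, 2.62], [-3.14, 3.14]. Speed limits (rad/s): [2.57, 2.57, 3.14, 3.14, 3.14, 3.14].

## Interface

Orientations are given as a rotation vector (axis times angle).
In Python, from station import ctrl, eyes, finish_job, find_in, regions_of, pinpoint gives the robot as it stands.
- The arm moves only by the tool play_rows, never from a script. Its argument "moves" is a list of rows, each an object of numbers: "x", "y", "z": the shift along the world's x, y, z in cm; "turn": the turn about the world's z in degrees; "jaw": the finger opening in cm, from 0 to 8.54. A call has 1 to 8 rows; each row shifts and turns the commanded pose from where the row before left it; what a row does not reach is not made up. A row lasts 1/12 s, in which the tool goes at most 41.7 mm and 7.16 degrees, less where a joint would pass 70% of its speed; a pose out of reach is approached as far as the arm can. A call is refused whole if a number of a shift passes 4.17 or a number of a turn 7.16, either way. A call with a gripper value outside its range is refused whole. The fingers move at their own pace and stop on an object; "squeeze" is the grip in N (left out, the last holds). Time passes only in rows, so rows that do not move let the fingers close. It gives the time, the measured TCP pose, the force and the opening at its end, in the units of the state.
- ctrl.get_obs(): the state, without advancing time (a new reading comes with each control period).
- eyes.get_image(name): name is "side" or "top"; returns a dict with "img" (400x640x3 uint8, red, green, blue), "camera_matrix" (3x3 intrinsics, pixels), "cam_to_world" (4x4, takes a point from camera to world coordinates). Camera axes: x right, y up, looking along -z (the intrinsics and any distortion apply to the point x, -y, -z); pixel columns grow to the right and rows downward; lengths in m; the calibration is good to about 2 mm. A picture is of the moment at which its call begins. There is no depth.
- finish_job(): hands the job in, once; it reports no verdict.
Trained networks look in the newest picture that a camera, given by its name, has taken for a name from the list of things; names that differ only in an ending like _2 or _b are one class to them, and where a whole thing is asked for, a point or a joint stands for the part that bears it (a point fixed in the world has none). Each returns a list of dicts, best first, with "score" (0 to 1); they miss things now and then, are a little off and sometimes report something else, mostly with a low value. They report only what shows in the picture. A call takes as long as a camera call.
- find_in(camera, query): "point" ([column, row] in pixels, amid what is visible of it).
- regions_of(camera, query): "pixels" (400x640 bool, what is visible of it) and "point" ([column, row] in pixels, amid what is visible of it).
- pinpoint(camera, query): "point" ([column, row] in pixels: a listed point, or the origin of a listed thing).
The state is a dict: "t": time; "q": joint angles; "dq": joint speeds; "effort": joint torques, N m; "tool_pos": TCP position; "tool_rot": TCP orientation; "contact_force": force on the tool from outside, world axes, zero at the start; "wrist_torque": the same for the moment, N m; "opening": finger opening in m.
Only numpy, scipy, OpenCV 4.12 (cv2) and the standard library are available. Lean on these libraries where they do the work, as an engineer would, in place of code of your own. Each camera call takes 0.05 s, during which the arm holds its last target.

## Task

The round mirror glass has come out of its bamboo stand, which lies flat on the vanity top. With the fingertips, push the glass gently across the board until it drops fully home into its round well, then push the small sliding catch in over its edge as far as it goes. Do not pick anything up, and leave the other things where they are.

Things in the scene. Friction and masses are not known exactly. Their poses are not given: they have to be found in the camera images.
- stand: mirror stand, a flat bamboo board 250 (its x) x 170 (its y) x 18 mm, fixed to the vanity top at any yaw; origin at the centre of its underside (surface height), z up, so its top face is 18 mm above the vanity top. One half (+x) has the round well, the other half (-x) is a plain deck.
- well (a point): centre of the floor of the round well in the stand, 60 mm from the stand's centre along its +x, 10 mm above the vanity top. The well is 84 mm in diameter and 8 mm deep, straight walled, its floor lined with dark rubber; point axes as the stand's
- mirror: loose round mirror glass in a white rim, 80 mm across, 7 mm thick, about 80 g, shiny face up; origin at the centre of its underside, z up. Starts flat on the plain deck, underside 18 mm above the vanity top; seated, its underside is 10 mm above the vanity top and its top 1 mm below the board's face. It is glass: a push over 30 N breaks it.
- catch (a joint): travel of the steel sliding catch on the board beside the well (on the stand's +y side): 0 drawn back, 0.014 m fully in, where its tongue covers the glass's edge by about 7 mm. It slides along the stand's -y, needs about 1 N and stays where it is left.
- catch_tab (a point): middle of the outer face (towards the stand's +y) of the catch's upright tab, 10 mm above the board's face. Tab 24 mm wide (stand's x), 6 mm thick, top 18 mm above the board; drawn back, this face is level with the board's edge. Push it towards the well. Inward of it an 18 mm wide tongue, top 4.5 mm above the board, runs through a steel bridge 8 mm tall.
- denture_cup: pink denture cup with a screw-on lid, 78 mm in diameter, 68 mm tall, standing near the stand; origin at the centre of its underside; to be left alone
- glasses_case: black glasses case 160 (its x) x 62 (y) x 37 mm lying near the stand's well end; origin at the centre of its underside; to be left alone
- denture_brush: double-headed denture brush lying along its x, 180 mm long, 17 mm wide, 26 mm tall, beside the stand; origin at its underside near the middle; to be left alone
- mug: white ceramic mug 82 mm in diameter, 95 mm tall, handle on its +y; origin at the centre of its underside; to be left alone

How it is judged:
On the way, in this order (a step that is already met when the one before it is completed fails the run):
1. the mirror glass lies flat in the well (distance between mirror and well below 0.004 m and angle between mirror's own z axis and vertical below 0.04 rad), for 0.2 s.
2. the catch is pushed in over the glass's edge (value of joint catch above 0.0115 m), for 0.2 s.
At the end, for the whole second after the job is handed in: The glass lies at rest, flat (within 0.04 rad) on the floor of the well, its underside's centre within 4 mm of the well's; the catch is in by more than 11.5 of its 14 mm; cup, case, brush and mug are within 20 mm of where they started (all of step 1 and value of joint catch above 0.0115 m and linear speed of mirror below 0.01 m/s and distance of each of denture_cup, glasses_case, denture_brush, mug from where it was at the start of the episode below 0.02 m); the robot touches nothing.
It fails at once if the mirror glass is lifted (more than 10 mm above the board) (height (world z) of mirror above 0.028 m).
It fails at once if the mirror glass is tipped steeply (angle between mirror's own z axis and vertical above 0.45 rad).
It fails at once if the mirror glass is pushed harder than 30 N (contact force between the fingers and mirror above 30 N).
It fails at once if the cup, case, brush or mug is moved or lifted (over 20 mm) (distance of any of denture_cup, glasses_case, denture_brush, mug from where it was at the start of the episode above 0.02 m).
It also fails if it takes over 54 s, if anything falls off the work surface, if the arm or the gripper's body presses on something with over 40 N, if the wrist force passes 120 N, or if a joint passes its speed limit or range.

## Working session

There is one attempt and no reset: what is moved stays moved. The work goes in short steps, Python scripts to look and compute and a tool call to move; the robot and the scene stay as the last step left them, time stands still between calls to the robot, and variables do not carry over. Pictures are saved under pics/ and viewed, and the job is handed in when it is done.

Besides the shell and the picture viewer there is one more tool, called as a command line: name --argument value ..., lists and objects as JSON in quotes. play_rows: Moves the arm, as the interface text tells. Its arguments: {"type":"object","properties":{"moves":{"type":"array"},"squeeze":{"type":"number"}},"required":["moves"]}

```bash
mkdir -p pics; ls
cat > h.py <<'E'
import numpy as np, cv2
from station import ctrl, eyes, finish_job, find_in, regions_of, pinpoint
def ray(im,p,z):
    K=im["camera_matrix"];T=im["cam_to_world"]
    d=np.array([(p[0]-K[0,2])/K[0,0],-(p[1]-K[1,2])/K[1,1],-1.])
    D=T[:3,:3]@d;o=T[:3,3]
    return o+D*(z-o[2])/D[2]
def save(im,n): cv2.imwrite(f"pics/{n}.png",im["img"][:,:,::-1])
E
python3 - <<'E'
from h import *
o=ctrl.get_obs();print(o["t"],o["tool_pos"],o["tool_rot"],o["opening"])
for c in("top","side"):
    im=eyes.get_image(c);save(im,c+"0");print(c,im["camera_matrix"],im["cam_to_world"])
    for q,z in(("well",.01),("mirror",.018),("catch_tab",.028),("stand",0),("denture_cup",0),("glasses_case",0),("denture_brush",0),("mug",0)):
        for r in pinpoint(c,q)[:2]: print(q,r["score"],np.round(r["point"],1),np.round(ray(im,r["point"],z),4))
E
```

```text
pics
0.0 [ 0.17908855 -0.59806564  0.20227414] [-0.30244368  2.06745543 -2.06309556] 0.08553278214882651
top [[370.35120732   0.         316.73620861]
 [  0.         370.35120732 202.07305211]
 [  0.           0.           1.        ]] [[ 0.00763884  0.98886229 -0.14863717  0.42543483]
 [-0.99995272  0.00844837  0.00481574 -0.1010052 ]
 [ 0.00601785  0.14859336  0.98888007  1.06451779]
 [ 0.          0.          0.          1.        ]]
well 0.71 [276.5 229.4] [0.5043 0.0078 0.01  ]
mirror 0.94 [257.8 187.9] [0.6224 0.0634 0.018 ]
catch_tab 0.45 [301.8 216.5] [ 0.5398 -0.0644  0.028 ]
stand 0.74 [269.4 210.3] [0.5602 0.0307 0.    ]
denture_cup 0.6 [313.7 163.3] [ 0.7011 -0.0963  0.    ]
glasses_case 0.97 [293.7 276.6] [ 0.3723 -0.0428  0.    ]
denture_brush 0.6 [221.6 222.9] [0.5225 0.1671 0.    ]
mug 0.76 [432.4 200.9] [ 0.5918 -0.4432  0.    ]
side [[485.43923916   0.         321.02599162]
 [  0.         485.43923916 194.59685098]
 [  0.           0.           1.        ]] [[-0.88688949  0.35949308 -0.29015815  0.26122308]
 [-0.46176264 -0.67047372  0.58072391  0.51723712]
 [ 0.01422281  0.64902213  0.76063657  0.84125945]
 [ 0.          0.          0.          1.        ]]
well 0.76 [325.6 244.7] [ 0.507 -0.001  0.01 ]
well 0.46 [267.4 242.9] [0.6155 0.0517 0.01  ]
mirror 0.83 [267.3 243.2] [0.6119 0.0569 0.018 ]
catch_tab 0.5 [325.3 209.4] [ 0.5441 -0.0709  0.028 ]
stand 0.95 [294.  251.4] [0.5601 0.0385 0.    ]
denture_cup 0.57 [269.3 184. ] [ 0.7027 -0.097   0.    ]
glasses_case 0.85 [397.3 256.6] [ 0.3661 -0.0504  0.    ]
denture_brush 0.96 [283.3 308.6] [0.514  0.1607 0.    ]
mug 0.96 [372.4 113.5] [ 0.5926 -0.4415  0.    ]
mug 0.57 [284.1 311.1] [0.51   0.1645 0.    ]
```

Run:
```python
import cv2
a=cv2.imread("pics/top0.png");b=cv2.imread("pics/side0.png")
cv2.imwrite("pics/t1.png",cv2.resize(a[130:310,180:380],None,fx=3.3,fy=3.3,interpolation=2))
cv2.imwrite("pics/s1.png",cv2.resize(b[120:340,180:440],None,fx=2.7,fy=2.7,interpolation=2))
```

```text
(no output)
```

View pics/t1.png

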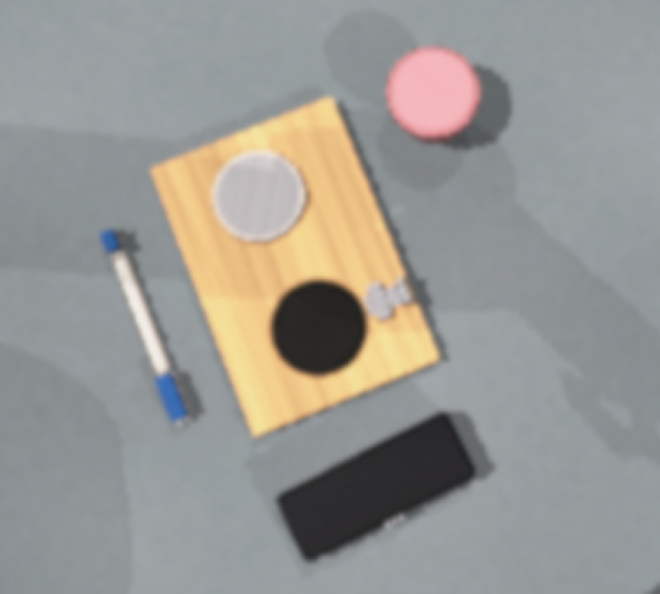

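View pics/s1.png

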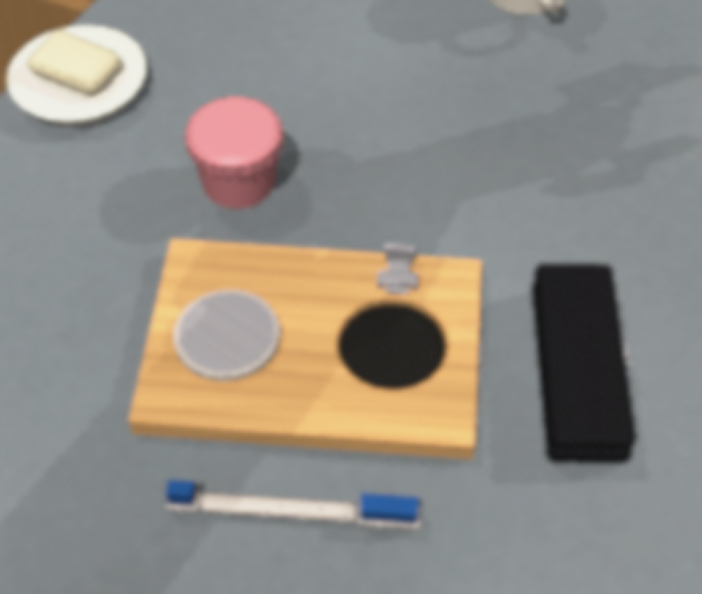

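The top view shows the glass at about (258,189), the well at about (277,229) and the catch at about (300,220). The side view shows the glass at (264,243) and the well at (325,247). Next I'll fit the geometry precisely.

```bash
cat >> h.py <<'E'
def blob(c,im):
    hsv=cv2.cvtColor(im["img"],cv2.COLOR_RGB2HSV);return hsv
E
python3 - <<'E'
from h import *
for c in("top","side"):
    im=eyes.get_image(c)
    g=im["img"].astype(int);hsv=cv2.cvtColor(im["img"],cv2.COLOR_RGB2HSV)
    # board orange mask
    m=((hsv[...,0]>8)&(hsv[...,0]<28)&(hsv[...,1]>70)&(hsv[...,2]>110)).astype(np.uint8)
    n,l,s,ct=cv2.connectedComponentsWithStats(m);k=1+np.argmax(s[1:,4]);mm=(l==k).astype(np.uint8)
    cn=max(cv2.findContours(mm,0,1)[0],key=cv2.contourArea)
    P=np.array([ray(im,p[0],.018)[:2] for p in cn],np.float32)
    (cx,cy),(w,h),a=cv2.minAreaRect(P);print(c,"board",cx,cy,w,h,a)
    x,y,w_,h_=s[k][:4]
    # holes: well (dark) & mirror
    for q,z in(("well",.018),("mirror",.025)):
        p=[p for p in pinpoint(c,q)]
        if q=="well":
            d=(g.sum(2)<150).astype(np.uint8);n2,l2,s2,c2=cv2.connectedComponentsWithStats(d)
            i=min([i for i in range(1,n2) if s2[i,4]>150],key=lambda i:np.hypot(*(c2[i]-p[0]["point"])));reg=l2==i
        else: reg=regions_of(c,q)[0]["pixels"]
        k2=max(cv2.findContours(reg.astype(np.uint8),0,1)[0],key=cv2.contourArea)
        W=np.array([ray(im,p[0],z)[:2] for p in k2],np.float32)
        print(c,q,cv2.fitEllipse(W),cv2.minEnclosingCircle(W))
    print("tab",[ (r["score"],ray(im,r["point"],.028)) for r in pinpoint(c,"catch_tab")])
E
```

```text
top board 0.5607640743255615 0.0305793434381485 0.25248026847839355 0.17249661684036255 23.023883819580078
top well ((0.505875825881958, 0.007440755143761635), (0.07145803421735764, 0.07216805964708328), 17.905139923095703) ((0.5055670142173767, 0.0077356514520943165), 0.037397537380456924)
top mirror ((0.617749810218811, 0.061715785413980484), (0.0783325806260109, 0.08009577542543411), 90.67694854736328) ((0.6183474659919739, 0.062416158616542816), 0.04142746701836586)
tab [(0.64, array([0.51822628, 0.16363694, 0.028     ])), (0.57, array([ 0.53896587, -0.06183158,  0.028     ]))]
side board 1.2390388250350952 -0.3285377323627472 0.48580798506736755 0.7756922245025635 21.808746337890625
side well ((0.5029686689376831, 0.010703454725444317), (0.06904395669698715, 0.07394163310527802), 113.7676773071289) ((0.5030537843704224, 0.010531368665397167), 0.037498414516448975)
side mirror ((0.6142573952674866, 0.06378111243247986), (0.07715640217065811, 0.0816926509141922), 27.571067810058594) ((0.6150367259979248, 0.06412390619516373), 0.04181014001369476)
tab []
```

Run:
```python
from h import *
from scipy.spatial.transform import Rotation as R
o=ctrl.get_obs();M=R.from_rotvec(o["tool_rot"]).as_matrix();print(o["t"],M.round(3))
print("jaw axis angle",np.degrees(np.arctan2(M[1,2],M[0,2])), "want +-", 205.76-90,205.76-180-90)
print(np.array([.6592,.0836])-o["tool_pos"][:2],o["contact_force"])
```

```text
1.4 [[-0.958 -0.     0.287]
 [-0.287  0.    -0.958]
 [-0.    -1.    -0.   ]]
jaw axis angle -73.34016157055324 want +- 115.75999999999999 -64.24000000000001
[0.48000737 0.68230783] [ 0.24757372  0.04087931 -0.32567065]
```

play_rows --moves '[{"x":2.4,"y":3.4,"turn":4.5,"jaw":5},{"x":2.4,"y":3.4,"turn":4.6},{"x":2.4,"y":3.4},{"x":2.4,"y":3.4},{"x":2.4,"y":3.4},{"x":2.4,"y":3.4},{"x":2.4,"y":3.4},{"x":2.4,"y":3.4}]'

```text
invalid input
```

play_rows --moves '[{"x":2.4,"y":3.4},{"x":2.4,"y":3.4},{"x":2.4,"y":3.4},{"x":2.4,"y":3.4},{"x":2.4,"y":3.4},{"x":2.4,"y":3.4},{"x":2.4,"y":3.4},{"x":2.4,"y":3.4}]'

```text
invalid input
```

play_rows --moves '[{"x":2.4,"y":3.4},{"x":2.4,"y":3.4},{"x":2.4,"y":3.4},{"x":2.4,"y":3.4},{"z":-3},{"z":-3},{"z":-3},{}]'

```text
invalid input
```

play_rows --moves '[{"x":2.4,"y":3.4,"z":0,"turn":4.5,"jaw":5},{"x":2.4,"y":3.4,"z":0,"turn":4.6,"jaw":5}]'

```text
t: 1.57
tool_pos: [0.2267, -0.5308, 0.2031]
tool_rot: [-0.451, 1.972, -1.971]
contact_force: [1.2, 0.9, 0.7]
opening: 0.0642
```

play_rows --moves '[{"x":2.4,"y":3.4,"z":0,"turn":0,"jaw":5},{"x":2.4,"y":3.4,"z":0,"turn":0,"jaw":5},{"x":2.4,"y":3.4,"z":0,"turn":0,"jaw":5},{"x":2.4,"y":3.4,"z":0,"turn":0,"jaw":5},{"x":2.4,"y":3.4,"z":0,"turn":0,"jaw":5},{"x":2.4,"y":3.4,"z":0,"turn":0,"jaw":5},{"x":2.4,"y":3.4,"z":0,"turn":0,"jaw":5},{"x":2.4,"y":3.4,"z":0,"turn":0,"jaw":5}]'

```text
t: 2.23
tool_pos: [0.42, -0.257, 0.2039]
tool_rot: [-0.45, 1.971, -1.973]
contact_force: [0.7, -0.2, -0.2]
opening: 0.05
```

play_rows --moves '[{"x":2.4,"y":3.4,"z":0,"turn":0,"jaw":5},{"x":2.4,"y":3.4,"z":0,"turn":0,"jaw":5},{"x":2.4,"y":3.4,"z":0,"turn":0,"jaw":5},{"x":2.4,"y":3.4,"z":0,"turn":0,"jaw":5},{"x":2.4,"y":3.4,"z":0,"turn":0,"jaw":5},{"x":2.4,"y":3.4,"z":0,"turn":0,"jaw":5},{"x":2.4,"y":3.4,"z":0,"turn":0,"jaw":5},{"x":2.4,"y":3.4,"z":0,"turn":0,"jaw":5}]'

```text
t: 2.9
tool_pos: [0.6121, 0.0153, 0.2037]
tool_rot: [-0.451, 1.971, -1.972]
contact_force: [0.4, -0.3, 0.0]
opening: 0.05
```

play_rows --moves '[{"x":2.4,"y":3.4,"z":0,"turn":0,"jaw":5},{"x":2.4,"y":3.4,"z":0,"turn":0,"jaw":5},{"x":0,"y":0,"z":-3.5,"turn":0,"jaw":5},{"x":0,"y":0,"z":-3.5,"turn":0,"jaw":5},{"x":0,"y":0,"z":-3,"turn":0,"jaw":5},{"x":0,"y":0,"z":-3,"turn":0,"jaw":5},{"x":0,"y":0,"z":0,"turn":0,"jaw":5},{"x":0,"y":0,"z":0,"turn":0,"jaw":5}]'

```text
t: 3.57
tool_pos: [0.6575, 0.0813, 0.0714]
tool_rot: [-0.456, 1.975, -1.973]
contact_force: [-0.5, -0.1, 0.7]
opening: 0.0501
```

Run:
```python
from h import *
from scipy.spatial.transform import Rotation as R
o=ctrl.get_obs();M=R.from_rotvec(o["tool_rot"]).as_matrix();print(o["t"],o["tool_pos"],o["contact_force"],o["opening"])
print("jaw axis angle",np.degrees(np.arctan2(M[1,2],M[0,2])),M[:,1])
a=eyes.get_image("top")["img"];b=eyes.get_image("side")["img"]
A=cv2.resize(a[130:310,180:380],None,fx=2,fy=2,interpolation=2);B=cv2.resize(b[120:300,200:400],None,fx=2,fy=2,interpolation=2)
cv2.imwrite("pics/a1.png",np.hstack([A,B])[...,::-1])
```

```text
3.5667 [0.65747666 0.08128639 0.07136117] [-0.4896657  -0.09559068  0.71903492] 0.05009300711613983
jaw axis angle -64.23327009038292 [-4.79536305e-03 -3.08698818e-05 -9.99988502e-01]
```

View pics/a1.png

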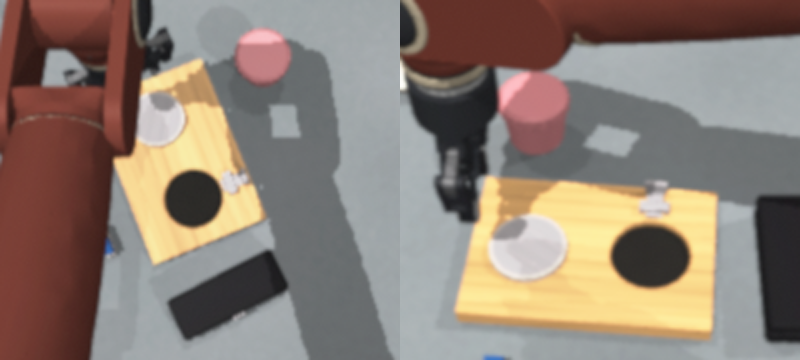

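play_rows --moves '[{"x":0.2,"y":0.2,"z":-2,"turn":0,"jaw":5},{"x":0,"y":0,"z":-2,"turn":0,"jaw":5},{"x":0,"y":0,"z":-0.3,"turn":0,"jaw":5},{"x":0,"y":0,"z":0,"turn":0,"jaw":5},{"x":0,"y":0,"z":0,"turn":0,"jaw":5}]'

```text
t: 4.08
tool_pos: [0.6627, 0.0832, 0.0329]
tool_rot: [-0.447, 1.97, -1.972]
contact_force: [-0.7, -0.4, 0.4]
opening: 0.0503
```

Run:
```python
from h import *
a=eyes.get_image("top")["img"];b=eyes.get_image("side")["img"]
B=cv2.resize(b[180:300,200:320],None,fx=5,fy=5,interpolation=2)
cv2.imwrite("pics/a2.png",B[...,::-1])
print(ctrl.get_obs()["tool_pos"])
```

```text
[0.6629376  0.08323286 0.03323428]
```

View pics/a2.png

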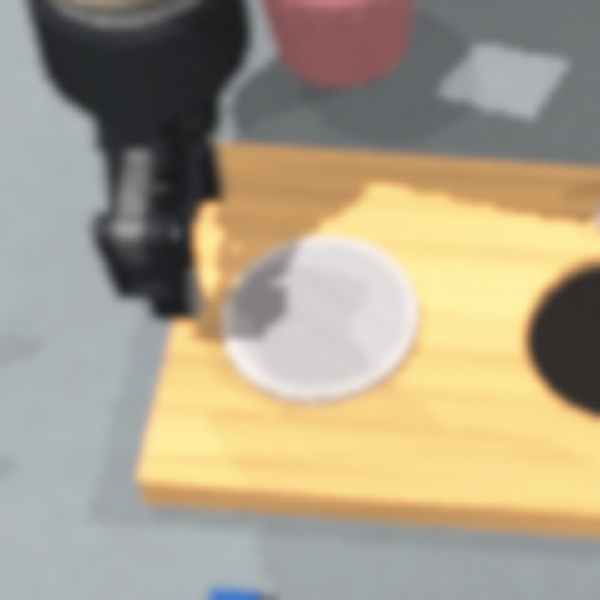

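```bash
cat >> h.py <<'E'
def proj(im,P):
    T=im["cam_to_world"];p=T[:3,:3].T@(np.array(P)-T[:3,3]);K=im["camera_matrix"]
    return np.array([K[0,2]+K[0,0]*p[0]/-p[2],K[1,2]+K[1,1]*-p[1]/-p[2]])
E
python3 - <<'E'
from h import *
im=eyes.get_image("side");b=cv2.resize(im["img"][150:300,180:330],None,fx=5,fy=5,interpolation=2)[...,::-1].copy()
tp=ctrl.get_obs()["tool_pos"]
u=np.array([-.90,-.434]);n=np.array([-.434,.9])
for dz,col in((0,(0,0,255)),(.006,(0,255,0))):
  for s in(-1,1):
    Q=[]
    for a,l in((-.011,.025),(.011,.025),(.011,.0395),(-.011,.0395)):
        q=tp[:2]+a*u+s*l*n; Q.append((proj(im,[*q,tp[2]+dz])-[180,150])*5)
    cv2.polylines(b,[np.int32(Q)],True,col,1)
cv2.imwrite("pics/a3.png",b)
E
```

```text
(no output)
```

View pics/a3.png

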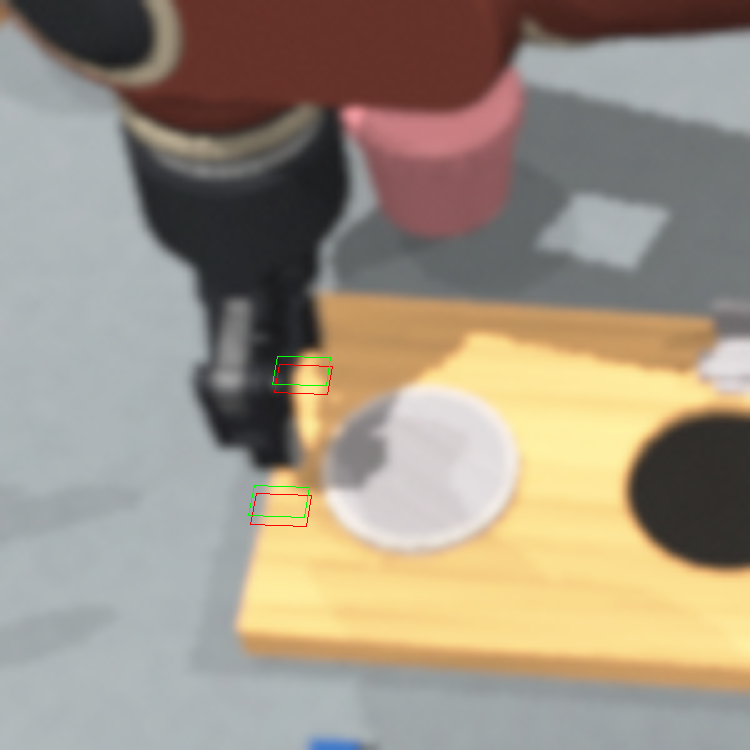

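Run:
```python
from h import *
im=eyes.get_image("side");b=cv2.resize(im["img"][190:260,205:285],None,fx=9,fy=8,interpolation=0)[...,::-1].copy()
b=np.clip((b/255.)**0.6*255,0,255).astype(np.uint8)
cv2.imwrite("pics/a4.png",b)
print(ctrl.get_obs()["tool_pos"],ctrl.get_obs()["t"])
```

```text
[0.6624361  0.0832437  0.03250445] 4.2833
```

View pics/a4.png

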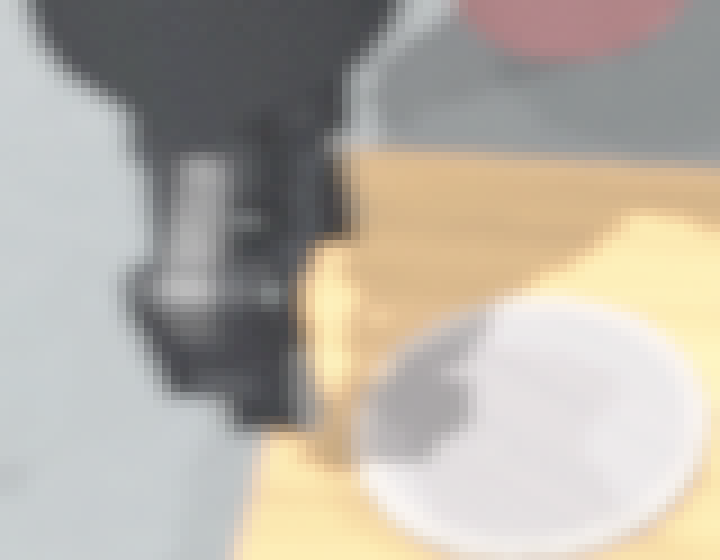

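play_rows --moves '[{"x":0,"y":0,"z":-0.4,"turn":0,"jaw":5},{"x":0,"y":0,"z":-0.4,"turn":0,"jaw":5},{"x":0,"y":0,"z":-0.1,"turn":0,"jaw":5},{"x":0,"y":0,"z":0,"turn":0,"jaw":5}]'

```text
t: 4.62
tool_pos: [0.6605, 0.0833, 0.0205]
tool_rot: [-0.453, 1.973, -1.972]
contact_force: [-0.7, -0.7, -0.0]
opening: 0.0503
```

play_rows --moves '[{"x":0,"y":0,"z":-0.1,"turn":0,"jaw":5},{"x":0,"y":0,"z":-0.1,"turn":0,"jaw":5},{"x":0,"y":0,"z":0,"turn":0,"jaw":5}]'

```text
t: 4.87
tool_pos: [0.6611, 0.0833, 0.0192]
tool_rot: [-0.451, 1.972, -1.972]
contact_force: [-0.7, -0.6, 0.5]
opening: 0.0501
```

Run:
```python
from h import *
im=eyes.get_image("side");b=cv2.resize(im["img"][190:260,205:285],None,fx=9,fy=8,interpolation=0)[...,::-1].copy()
b=np.clip((b/255.)**0.6*255,0,255).astype(np.uint8)
cv2.imwrite("pics/a5.png",b)
o=ctrl.get_obs();print(o["tool_pos"],o["t"],o["contact_force"])
```

```text
[0.6611464  0.08326463 0.01940829] 4.9167 [-0.34380717  0.89075171  0.59125386]
```

View pics/a5.png

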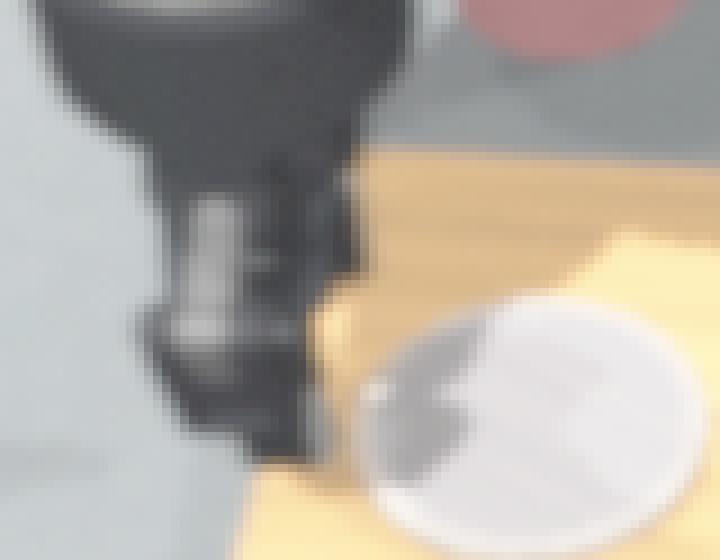

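play_rows --moves '[{"x":0,"y":0,"z":-0.1,"turn":0,"jaw":5},{"x":0,"y":0,"z":-0.1,"turn":0,"jaw":5},{"x":0,"y":0,"z":0,"turn":0,"jaw":5}]'

```text
t: 5.17
tool_pos: [0.661, 0.0833, 0.0173]
tool_rot: [-0.451, 1.972, -1.972]
contact_force: [0.1, 0.3, -0.0]
opening: 0.05
```

play_rows --moves '[{"x":0,"y":0,"z":-0.1,"turn":0,"jaw":5},{"x":0,"y":0,"z":-0.1,"turn":0,"jaw":5},{"x":0,"y":0,"z":0,"turn":0,"jaw":5}]'

```text
t: 5.42
tool_pos: [0.661, 0.0832, 0.0152]
tool_rot: [-0.451, 1.972, -1.972]
contact_force: [0.2, 1.0, -1.0]
opening: 0.05
```

play_rows --moves '[{"x":0,"y":0,"z":-0.1,"turn":0,"jaw":5},{"x":0,"y":0,"z":0,"turn":0,"jaw":5}]'

```text
t: 5.58
tool_pos: [0.6611, 0.0833, 0.0143]
tool_rot: [-0.451, 1.972, -1.972]
contact_force: [-0.4, 0.8, -0.3]
opening: 0.0499
```

play_rows --moves '[{"x":0,"y":0,"z":-0.1,"turn":0,"jaw":5},{"x":0,"y":0,"z":0,"turn":0,"jaw":5}]'

```text
t: 5.75
tool_pos: [0.6611, 0.0832, 0.0133]
tool_rot: [-0.451, 1.972, -1.972]
contact_force: [0.3, 0.2, 0.6]
opening: 0.0502
```

play_rows --moves '[{"x":0,"y":0,"z":-0.1,"turn":0,"jaw":5},{"x":0,"y":0,"z":0,"turn":0,"jaw":5}]'

```text
t: 5.92
tool_pos: [0.6611, 0.0833, 0.0123]
tool_rot: [-0.451, 1.972, -1.972]
contact_force: [0.4, 0.2, -0.7]
opening: 0.0501
```

play_rows --moves '[{"x":0,"y":0,"z":-0.1,"turn":0,"jaw":5},{"x":0,"y":0,"z":0,"turn":0,"jaw":5}]'

```text
t: 6.08
tool_pos: [0.6611, 0.0833, 0.0113]
tool_rot: [-0.451, 1.972, -1.972]
contact_force: [-0.2, 0.6, -0.5]
opening: 0.0502
```

Run:
```python
from h import *
im=eyes.get_image("side");b=cv2.resize(im["img"][190:260,205:285],None,fx=9,fy=8,interpolation=0)[...,::-1].copy()
b=np.clip((b/255.)**0.6*255,0,255).astype(np.uint8)
cv2.imwrite("pics/a6.png",b)
o=ctrl.get_obs();print(o["tool_pos"],o["t"],o["contact_force"])
```

```text
[0.66110371 0.08325334 0.01136979] 6.1333 [ 0.20792937  0.2132893  -0.56769619]
```

View pics/a6.png

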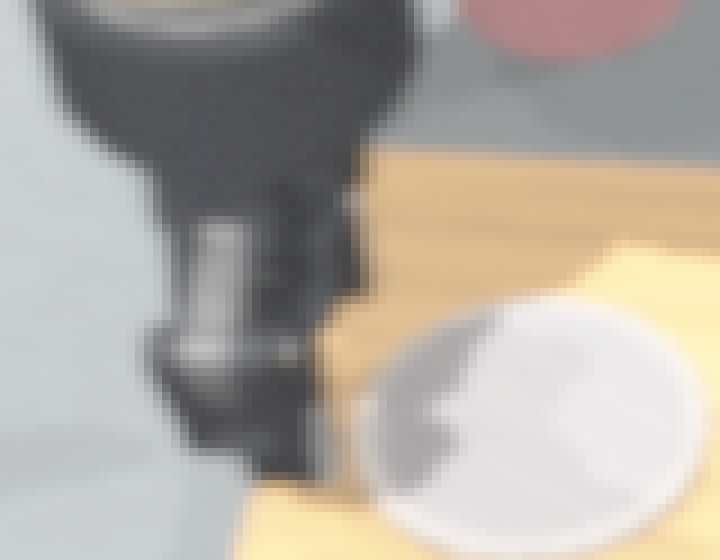

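Run:
```python
from h import *
im=eyes.get_image("side");t=eyes.get_image("top")
o=ctrl.get_obs();tp=o["tool_pos"]
u=np.array([-.90,-.434]);n=np.array([-.434,.9])
for s in(-1,1):
  for a in(-.011,.011):
    for l in (.025,.032): print(s,a,l,proj(im,[*(tp[:2]+a*u+s*l*n),.019]).round(1))
print("start tcp",proj(im,[.179,-.598,.21]),proj(t,[.179,-.598,.21]))
A=t["img"].copy()
cv2.imwrite("pics/f.png",np.hstack([cv2.imread("pics/top0.png"),cv2.imread("pics/side0.png")[:, :160]]))
cv2.imwrite("pics/g.png",np.vstack([t["img"][60:330,:],im["img"][:270]])[...,::-1])
```

```text
-1 -0.011 0.025 [236.3 232.9]
-1 -0.011 0.032 [236.8 230.1]
-1 0.011 0.025 [246.9 233.2]
-1 0.011 0.032 [247.3 230.5]
1 -0.011 0.025 [232.7 253. ]
1 -0.011 0.032 [232.2 255.9]
1 0.011 0.025 [243.6 253.4]
1 0.011 0.032 [243.2 256.3]
start tcp [575.59470682  58.94989911] [540.53594115 373.30521197]
```

View pics/f.png

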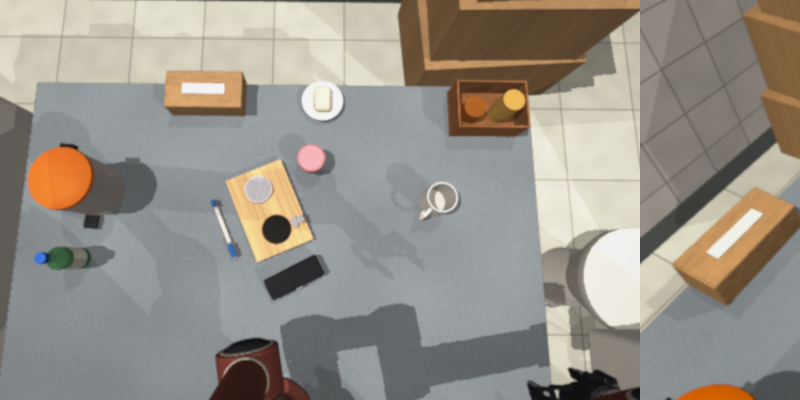

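View pics/g.png

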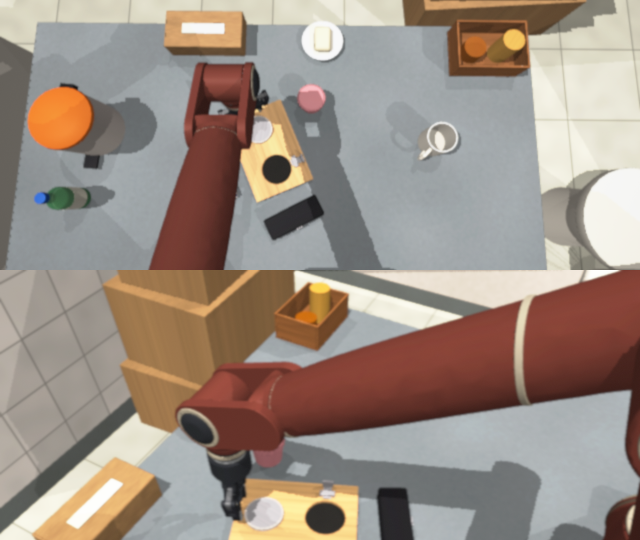

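play_rows --moves '[{"x":0,"y":0,"z":-0.1,"turn":0,"jaw":5},{"x":0,"y":0,"z":0,"turn":0,"jaw":5}]'

```text
t: 6.4
tool_pos: [0.6611, 0.0833, 0.0103]
tool_rot: [-0.451, 1.972, -1.972]
contact_force: [-0.6, -0.2, -0.4]
opening: 0.0504
```

play_rows --moves '[{"x":0,"y":0,"z":-0.1,"turn":0,"jaw":5},{"x":0,"y":0,"z":0,"turn":0,"jaw":5}]'

```text
t: 6.57
tool_pos: [0.661, 0.0833, 0.0092]
tool_rot: [-0.451, 1.972, -1.972]
contact_force: [-1.3, 0.3, 0.2]
opening: 0.0501
```

play_rows --moves '[{"x":0,"y":0,"z":-0.1,"turn":0,"jaw":5},{"x":0,"y":0,"z":0,"turn":0,"jaw":5}]'

```text
t: 6.73
tool_pos: [0.661, 0.0833, 0.0083]
tool_rot: [-0.451, 1.972, -1.972]
contact_force: [0.4, -0.7, -0.9]
opening: 0.0502
```

Run:
```python
from h import *
im=eyes.get_image("side");b=cv2.resize(im["img"][190:270,205:295],None,fx=8,fy=7,interpolation=0)[...,::-1].copy()
b=np.clip((b/255.)**0.5*255,0,255).astype(np.uint8)
c=np.array([.5593,.0323]);ex=np.array([np.cos(np.radians(203)),np.sin(np.radians(203))]);ey=np.array([-ex[1],ex[0]])
for z in(.018,0):
    Q=[((proj(im,[*(c+x*ex+y*ey),z])-[205,190])*[8,7]+3.5) for x,y in((-.125,-.085),(-.125,.085),(.125,.085),(.125,-.085))]
    cv2.polylines(b,[np.int32(Q)],True,(255,0,0) if z else (0,255,0),1)
cv2.imwrite("pics/a7.png",b)
```

```text
(no output)
```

View pics/a7.png

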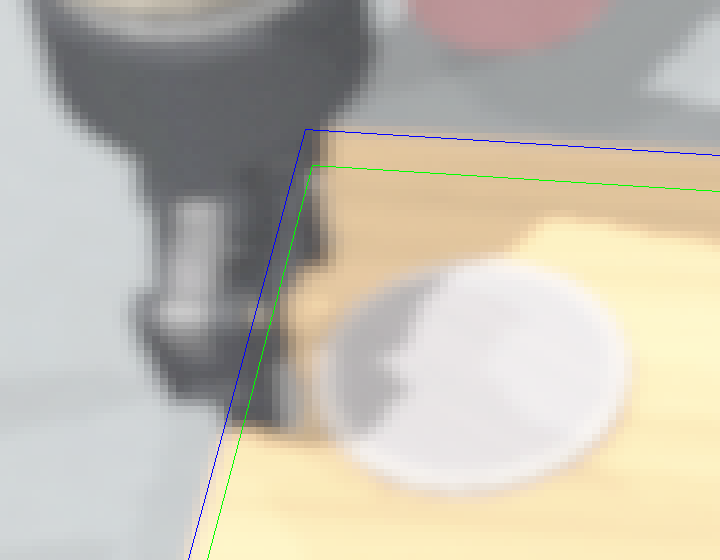

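play_rows --moves '[{"x":0,"y":0,"z":-0.1,"turn":0,"jaw":5},{"x":0,"y":0,"z":0,"turn":0,"jaw":5}]'

```text
t: 6.95
tool_pos: [0.6611, 0.0833, 0.0073]
tool_rot: [-0.451, 1.972, -1.972]
contact_force: [0.8, 0.3, 0.0]
opening: 0.0503
```

play_rows --moves '[{"x":0,"y":0,"z":-0.1,"turn":0,"jaw":5},{"x":0,"y":0,"z":0,"turn":0,"jaw":5}]'

```text
t: 7.12
tool_pos: [0.6611, 0.0833, 0.0063]
tool_rot: [-0.451, 1.972, -1.972]
contact_force: [0.3, -0.2, 0.1]
opening: 0.0499
```

play_rows --moves '[{"x":0,"y":0,"z":-0.1,"turn":0,"jaw":5},{"x":0,"y":0,"z":0,"turn":0,"jaw":5}]'

```text
t: 7.28
tool_pos: [0.6611, 0.0833, 0.0053]
tool_rot: [-0.451, 1.972, -1.972]
contact_force: [-0.4, 0.4, -0.6]
opening: 0.0499
```

Run:
```python
from h import *
im=eyes.get_image("side");b=cv2.resize(im["img"][190:270,205:295],None,fx=8,fy=7,interpolation=0)[...,::-1].copy()
b=np.clip((b/255.)**0.4*255,0,255).astype(np.uint8)
cv2.imwrite("pics/a8.png",b)
o=ctrl.get_obs();print(o["contact_force"],o["tool_pos"],o["q"])
```

```text
[ 0.2346078  -0.85020253  0.47993578] [0.6611002  0.08322183 0.00533821] [ 1.36397864e-02  3.33115908e-01  1.64277916e+00 -1.02524783e-05
  1.16594150e+00  1.13487666e+00]
```

View pics/a8.png

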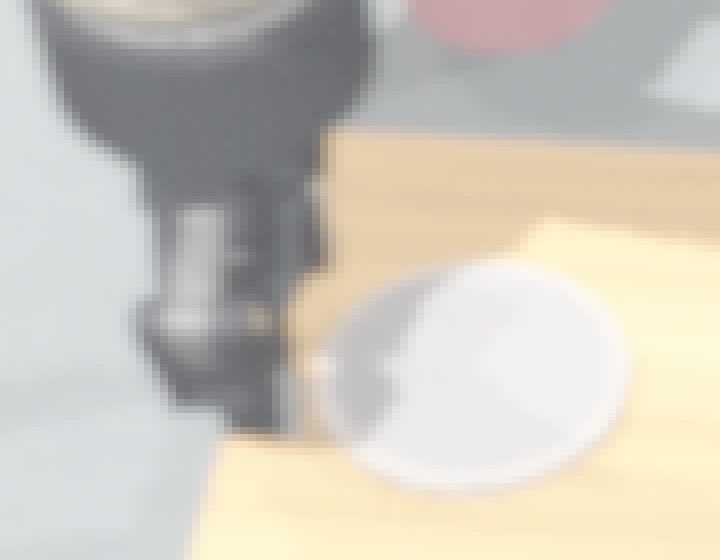

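play_rows --moves '[{"x":0,"y":0,"z":-0.1,"turn":0,"jaw":5},{"x":0,"y":0,"z":0,"turn":0,"jaw":5}]'

```text
t: 7.5
tool_pos: [0.6611, 0.0833, 0.0043]
tool_rot: [-0.451, 1.972, -1.972]
contact_force: [-1.9, -0.0, -0.5]
opening: 0.05
```

play_rows --moves '[{"x":0,"y":0,"z":-0.1,"turn":0,"jaw":5},{"x":0,"y":0,"z":0,"turn":0,"jaw":5}]'

```text
t: 7.67
tool_pos: [0.6611, 0.0832, 0.0033]
tool_rot: [-0.451, 1.972, -1.972]
contact_force: [-0.6, -0.4, 0.0]
opening: 0.0497
```

play_rows --moves '[{"x":0,"y":0,"z":-0.1,"turn":0,"jaw":5},{"x":0,"y":0,"z":0,"turn":0,"jaw":5}]'

```text
t: 7.83
tool_pos: [0.6611, 0.0833, 0.0023]
tool_rot: [-0.451, 1.972, -1.972]
contact_force: [-0.8, 0.4, 0.3]
opening: 0.0502
```

play_rows --moves '[{"x":0,"y":0,"z":-0.1,"turn":0,"jaw":5},{"x":0,"y":0,"z":0,"turn":0,"jaw":5}]'

```text
t: 8.0
tool_pos: [0.6611, 0.0832, 0.0013]
tool_rot: [-0.451, 1.972, -1.972]
contact_force: [-0.4, 0.0, -0.2]
opening: 0.0503
```

play_rows --moves '[{"x":0,"y":0,"z":-0.1,"turn":0,"jaw":5},{"x":0,"y":0,"z":0,"turn":0,"jaw":5}]'

```text
t: 8.17
tool_pos: [0.6611, 0.0832, 0.0003]
tool_rot: [-0.451, 1.972, -1.972]
contact_force: [-0.8, -0.4, 0.7]
opening: 0.0502
```

Run:
```python
from h import *
im=eyes.get_image("side");b=cv2.resize(im["img"][190:270,205:295],None,fx=8,fy=7,interpolation=0)[...,::-1].copy()
b=np.clip((b/255.)**0.4*255,0,255).astype(np.uint8)
cv2.imwrite("pics/a9.png",b)
tp=ctrl.get_obs()["tool_pos"]
u=np.array([-.90,-.434]);n=np.array([-.434,.9])
for h in(.005,.01,.015,.02):print(h,[((proj(im,[*(tp[:2]+.011*u+s*.025*n),tp[2]+h])-[205,190])*[8,7]).round() for s in(-1,1)])
```

```text
0.005 [array([341., 329.]), array([315., 470.])]
0.01 [array([339., 320.]), array([313., 460.])]
0.015 [array([337., 310.]), array([311., 451.])]
0.02 [array([335., 300.]), array([309., 441.])]
```

View pics/a9.png

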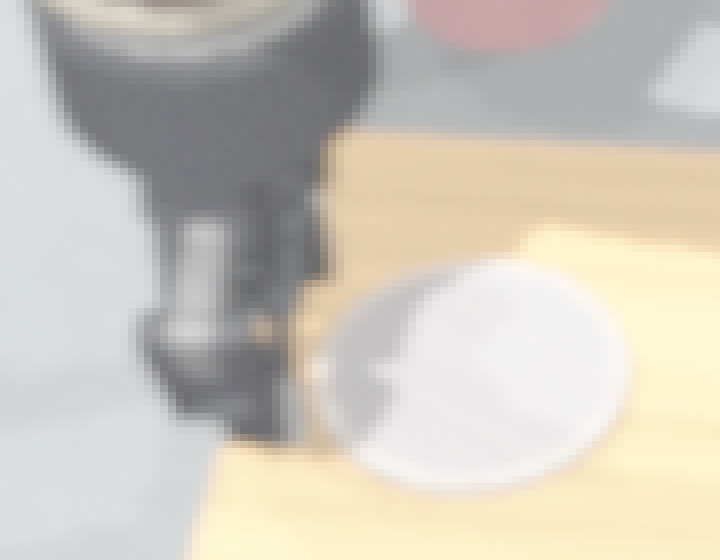

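play_rows --moves '[{"x":0,"y":0,"z":-0.1,"turn":0,"jaw":5},{"x":0,"y":0,"z":0,"turn":0,"jaw":5}]'

```text
t: 8.38
tool_pos: [0.6611, 0.0833, -0.0006]
tool_rot: [-0.451, 1.972, -1.972]
contact_force: [-0.3, -0.3, -0.1]
opening: 0.0501
```

play_rows --moves '[{"x":0,"y":0,"z":-0.1,"turn":0,"jaw":5},{"x":0,"y":0,"z":0,"turn":0,"jaw":5}]'

```text
t: 8.55
tool_pos: [0.6611, 0.0832, -0.0017]
tool_rot: [-0.451, 1.972, -1.972]
contact_force: [-0.1, 0.1, -0.5]
opening: 0.0499
```

play_rows --moves '[{"x":0,"y":0,"z":-0.1,"turn":0,"jaw":5},{"x":0,"y":0,"z":0,"turn":0,"jaw":5}]'

```text
t: 8.72
tool_pos: [0.6611, 0.0833, -0.0027]
tool_rot: [-0.451, 1.972, -1.972]
contact_force: [-0.7, -0.0, -0.1]
opening: 0.05
```

play_rows --moves '[{"x":0,"y":0,"z":-0.1,"turn":0,"jaw":5},{"x":0,"y":0,"z":-0.1,"turn":0,"jaw":5}]'

```text
t: 8.88
tool_pos: [0.6613, 0.0833, -0.0045]
tool_rot: [-0.451, 1.972, -1.972]
contact_force: [0.9, -0.5, -0.4]
opening: 0.0501
```

play_rows --moves '[{"x":0,"y":0,"z":-0.1,"turn":0,"jaw":5},{"x":0,"y":0,"z":-0.1,"turn":0,"jaw":5}]'

```text
t: 9.05
tool_pos: [0.6612, 0.0832, -0.0066]
tool_rot: [-0.451, 1.972, -1.972]
contact_force: [-0.8, -0.7, -0.1]
opening: 0.0499
```

Run:
```python
from h import *
im=eyes.get_image("side");b=cv2.resize(im["img"][190:270,205:295],None,fx=8,fy=7,interpolation=0)[...,::-1].copy()
b=np.clip((b/255.)**0.4*255,0,255).astype(np.uint8)
t=eyes.get_image("top")["img"][130:230,200:330]
cv2.imwrite("pics/a10.png",b);cv2.imwrite("pics/a10t.png",cv2.resize(t,None,fx=5,fy=5)[...,::-1])
o=ctrl.get_obs();print(o["t"],o["tool_pos"],o["contact_force"],o["effort"],o["opening"])
```

```text
9.15 [ 0.66099972  0.08325993 -0.0068075 ] [-0.81326178  0.27097807 -0.83956041] [-9.83189821e-03 -4.71350813e+01 -3.21158338e+01 -1.19680180e-04
 -1.61976856e-02  5.41063045e-06] 0.049558668023743355
```

View pics/a10.png

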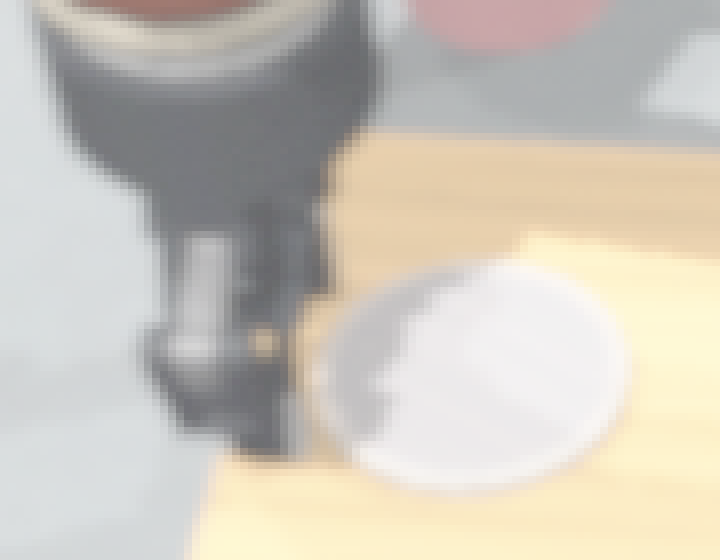

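View pics/a10t.png

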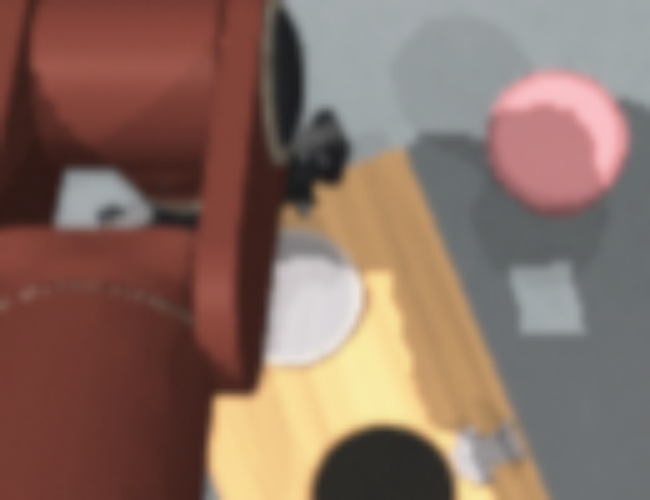

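play_rows --moves '[{"x":0,"y":0,"z":-0.1,"turn":0,"jaw":5},{"x":0,"y":0,"z":-0.1,"turn":0,"jaw":5}]'

```text
t: 9.32
tool_pos: [0.6613, 0.0832, -0.0085]
tool_rot: [-0.451, 1.972, -1.972]
contact_force: [-0.2, 0.2, -0.7]
opening: 0.05
```

play_rows --moves '[{"x":0,"y":0,"z":-0.1,"turn":0,"jaw":5},{"x":0,"y":0,"z":-0.1,"turn":0,"jaw":5}]'

```text
t: 9.48
tool_pos: [0.6612, 0.0833, -0.0106]
tool_rot: [-0.451, 1.972, -1.972]
contact_force: [-0.2, 0.4, -0.4]
opening: 0.0496
```

play_rows --moves '[{"x":0,"y":0,"z":-0.1,"turn":0,"jaw":5},{"x":0,"y":0,"z":-0.1,"turn":0,"jaw":5}]'

```text
t: 9.65
tool_pos: [0.6612, 0.0832, -0.0126]
tool_rot: [-0.451, 1.972, -1.972]
contact_force: [0.4, -0.0, -0.6]
opening: 0.0501
```

Run:
```python
from h import *
im=eyes.get_image("side");b=cv2.resize(im["img"][200:270,215:285],None,fx=10,fy=8,interpolation=2)[...,::-1].copy()
b=np.clip((b/255.)**0.4*255,0,255).astype(np.uint8)
cv2.imwrite("pics/a11.png",b)
for z in(0,.018,.03,.05):print(z,ray(im,[242.5,256],z))
o=ctrl.get_obs();print(o["t"],o["tool_pos"],o["contact_force"],o["effort"],o["opening"])
```

```text
0 [0.64764182 0.09789784 0.        ]
0.018 [0.63937382 0.10687023 0.018     ]
0.03 [0.63386181 0.11285182 0.03      ]
0.05 [0.62467514 0.12282114 0.05      ]
9.7 [ 0.66122395  0.08327689 -0.01266212] [-0.0230402  -0.09359539  0.30255587] [ 3.84497142e-02 -4.68480420e+01 -3.13614607e+01 -2.03611729e-03
  4.13085963e-02  3.93986256e-04] 0.04982755713235331
```

View pics/a11.png

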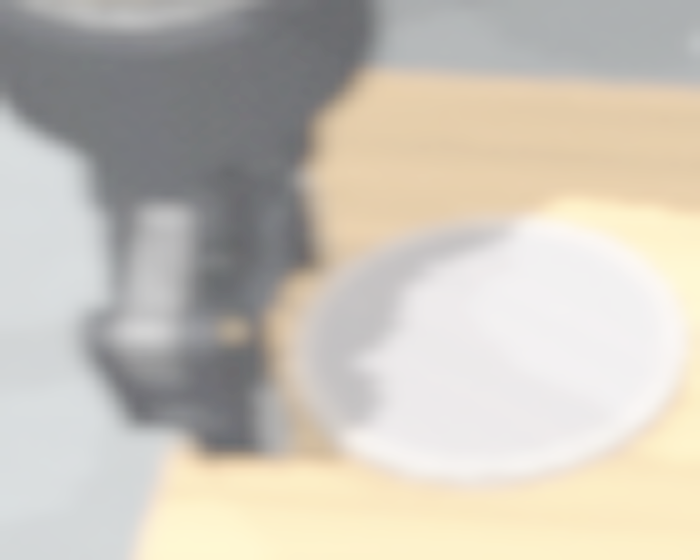

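play_rows --moves '[{"x":0,"y":0,"z":-0.1,"turn":0,"jaw":5},{"x":0,"y":0,"z":-0.1,"turn":0,"jaw":5}]'

```text
t: 9.87
tool_pos: [0.6614, 0.0832, -0.0128]
tool_rot: [-0.452, 1.972, -1.972]
contact_force: [-7.1, -0.2, 13.0]
opening: 0.05
```

play_rows --moves '[{"x":0,"y":0,"z":-0.1,"turn":0,"jaw":5},{"x":0,"y":0,"z":-0.1,"turn":0,"jaw":5}]'

```text
t: 10.03
tool_pos: [0.6614, 0.0833, -0.0129]
tool_rot: [-0.453, 1.973, -1.972]
contact_force: [-12.7, -1.0, 23.4]
opening: 0.0501
```

play_rows --moves '[{"x":0,"y":0,"z":0.5,"turn":0,"jaw":5},{"x":0,"y":0,"z":0,"turn":0,"jaw":5},{"x":-0.27,"y":-0.13,"z":0,"turn":0,"jaw":5},{"x":-0.27,"y":-0.13,"z":0,"turn":0,"jaw":5},{"x":-0.27,"y":-0.13,"z":0,"turn":0,"jaw":5},{"x":-0.27,"y":-0.13,"z":0,"turn":0,"jaw":5},{"x":-0.27,"y":-0.13,"z":0,"turn":0,"jaw":5},{"x":0,"y":0,"z":0,"turn":0,"jaw":5}]'

```text
t: 10.7
tool_pos: [0.6468, 0.0765, -0.012]
tool_rot: [-0.452, 1.973, -1.972]
contact_force: [-0.4, -0.4, -0.3]
opening: 0.0506
```

```bash
cat >> h.py <<'E'
def view(n,reg=(180,290,200,380),f=4):
    im=eyes.get_image("side");r=reg
    b=cv2.resize(im["img"][r[0]:r[1],r[2]:r[3]],None,fx=f,fy=f,interpolation=2)[...,::-1]
    b=np.clip((b/255.)**0.6*255,0,255).astype(np.uint8);cv2.imwrite(f"pics/{n}.png",b)
    R=regions_of("side","mirror")
    if R:
        k2=max(cv2.findContours(R[0]["pixels"].astype(np.uint8),0,1)[0],key=cv2.contourArea)
        W=np.array([ray(im,p[0],.025)[:2] for p in k2],np.float32)
        e=cv2.fitEllipse(W);print("mirror side",R[0]["score"],e, "to well",np.array([.503,.0107])-e[0])
    o=ctrl.get_obs();print(o["t"],o["tool_pos"],o["contact_force"])
    return im
E
python3 -c "
from h import *
view('b1')"
```

```text
mirror side 0.97 ((0.6039214134216309, 0.05991748720407486), (0.07499471306800842, 0.08219100534915924), 39.941890716552734) to well [-0.10092141 -0.04921749]
10.8 [ 0.64718578  0.07662879 -0.0118198 ] [-0.02774522  0.05468061 -0.9024567 ]
```

View pics/b1.png

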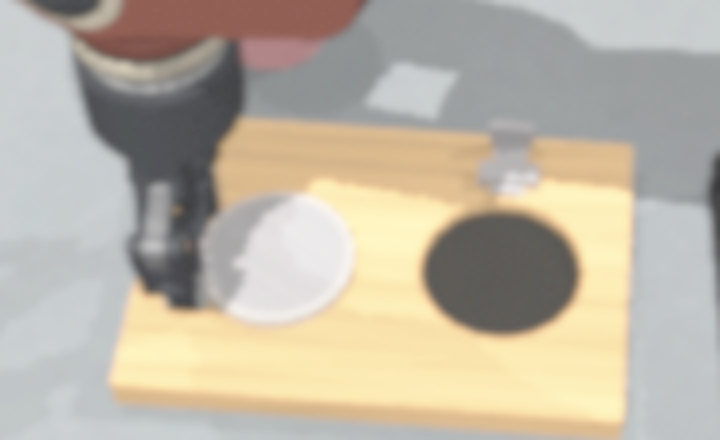

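play_rows --moves '[{"x":-0.45,"y":-0.22,"z":0,"turn":0,"jaw":5},{"x":-0.45,"y":-0.22,"z":0,"turn":0,"jaw":5},{"x":-0.45,"y":-0.22,"z":0,"turn":0,"jaw":5},{"x":-0.45,"y":-0.22,"z":0,"turn":0,"jaw":5},{"x":-0.45,"y":-0.22,"z":0,"turn":0,"jaw":5},{"x":-0.45,"y":-0.22,"z":0,"turn":0,"jaw":5},{"x":-0.45,"y":-0.22,"z":0,"turn":0,"jaw":5},{"x":0,"y":0,"z":0,"turn":0,"jaw":5}]'

```text
t: 11.47
tool_pos: [0.6151, 0.0609, -0.0117]
tool_rot: [-0.452, 1.973, -1.973]
contact_force: [-0.5, 0.6, -0.2]
opening: 0.0504
```

```bash
python3 -c "
from h import *
view('b2')"
```

```text
mirror side 0.78 ((0.5728479623794556, 0.04428015276789665), (0.07529709488153458, 0.08288780599832535), 28.232234954833984) to well [-0.06984796 -0.03358015]
11.5667 [ 0.61593948  0.06118062 -0.0114782 ] [0.07610657 0.25728138 0.22429503]
```

View pics/b2.png

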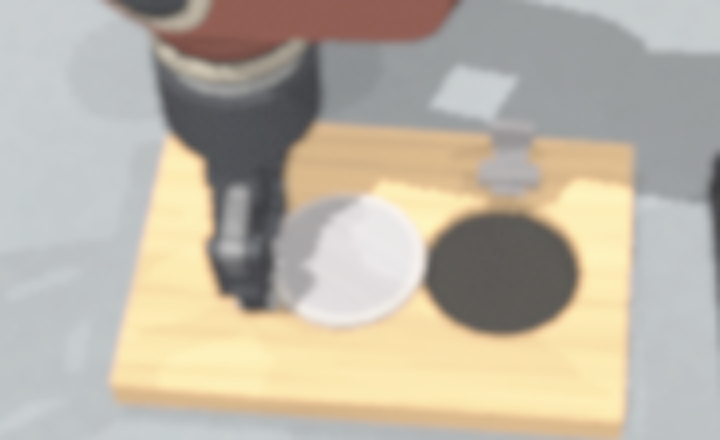

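play_rows --moves '[{"x":-0.45,"y":-0.21,"z":0,"turn":0,"jaw":5},{"x":-0.45,"y":-0.22,"z":0,"turn":0,"jaw":5},{"x":-0.45,"y":-0.21,"z":0,"turn":0,"jaw":5},{"x":-0.45,"y":-0.22,"z":0,"turn":0,"jaw":5},{"x":-0.45,"y":-0.21,"z":0,"turn":0,"jaw":5},{"x":-0.45,"y":-0.22,"z":0,"turn":0,"jaw":5},{"x":-0.45,"y":-0.22,"z":0,"turn":0,"jaw":5},{"x":-0.45,"y":-0.22,"z":0,"turn":0,"jaw":5}]'

```text
t: 12.23
tool_pos: [0.5798, 0.0438, -0.0114]
tool_rot: [-0.451, 1.972, -1.972]
contact_force: [0.8, 0.3, 0.7]
opening: 0.0497
```

play_rows --moves '[{"x":-0.45,"y":-0.22,"z":0,"turn":0,"jaw":5},{"x":-0.45,"y":-0.22,"z":0,"turn":0,"jaw":5},{"x":-0.36,"y":-0.17,"z":0,"turn":0,"jaw":5},{"x":0,"y":0,"z":0,"turn":0,"jaw":5},{"x":0,"y":0,"z":0,"turn":0,"jaw":5}]'

```text
t: 12.65
tool_pos: [0.5671, 0.0378, -0.0117]
tool_rot: [-0.452, 1.972, -1.972]
contact_force: [1.1, -0.1, -0.0]
opening: 0.0498
```

```bash
python3 -c "
from h import *
view('b3')"
```

```text
mirror side 0.82 ((0.5237193703651428, 0.020262036472558975), (0.07291562855243683, 0.08008956909179688), 23.176424026489258) to well [-0.02071937 -0.00956204]
12.75 [ 0.567358    0.03793904 -0.01169652] [-0.84428898 -0.57430463  0.30179205]
```

View pics/b3.png

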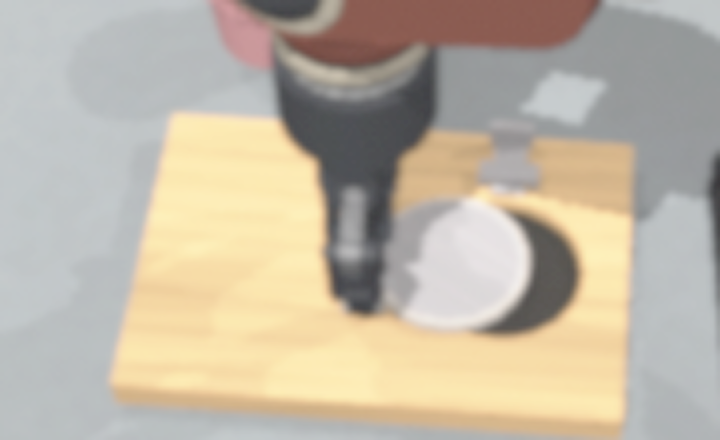

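play_rows --moves '[{"x":-0.27,"y":-0.12,"z":0,"turn":0,"jaw":5},{"x":-0.27,"y":-0.13,"z":0,"turn":0,"jaw":5},{"x":-0.27,"y":-0.12,"z":0,"turn":0,"jaw":5},{"x":-0.27,"y":-0.13,"z":0,"turn":0,"jaw":5},{"x":-0.27,"y":-0.12,"z":0,"turn":0,"jaw":5},{"x":-0.27,"y":-0.13,"z":0,"turn":0,"jaw":5},{"x":0,"y":0,"z":0,"turn":0,"jaw":5}]'

```text
t: 13.33
tool_pos: [0.5507, 0.0302, -0.0116]
tool_rot: [-0.452, 1.972, -1.972]
contact_force: [0.3, 0.1, -0.0]
opening: 0.0498
```

```bash
python3 -c "
from h import *
view('b4',(200,280,260,380),6)"
```

```text
mirror side 0.72 ((0.5059019923210144, 0.015184540301561356), (0.07079265266656876, 0.07983803004026413), 33.867164611816406) to well [-0.00290199 -0.00448454]
13.4333 [ 0.55097448  0.03034734 -0.0116395 ] [-0.47462254 -0.36445688 -0.26113834]
```

View pics/b4.png

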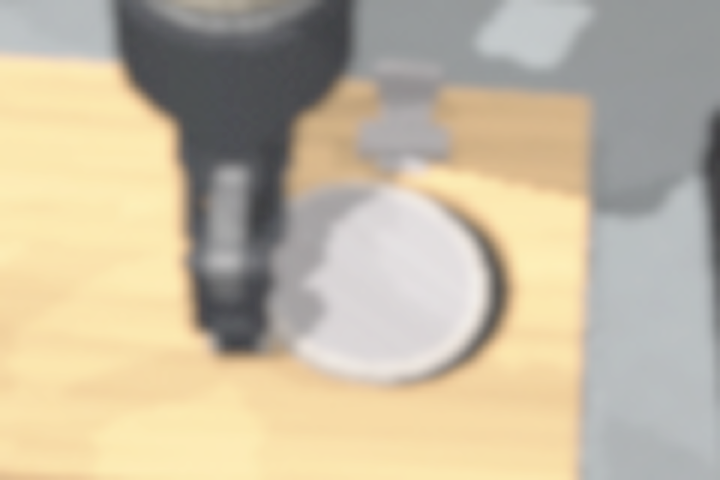

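play_rows --moves '[{"x":-0.18,"y":-0.08,"z":0,"turn":0,"jaw":5},{"x":-0.18,"y":-0.09,"z":0,"turn":0,"jaw":5},{"x":0,"y":0,"z":0,"turn":0,"jaw":5}]'

```text
t: 13.68
tool_pos: [0.5473, 0.0286, -0.0117]
tool_rot: [-0.452, 1.972, -1.972]
contact_force: [0.0, -0.5, 0.4]
opening: 0.0503
```

play_rows --moves '[{"x":-0.09,"y":-0.04,"z":0,"turn":0,"jaw":5},{"x":-0.09,"y":-0.04,"z":0,"turn":0,"jaw":5},{"x":0,"y":0,"z":0,"turn":0,"jaw":5}]'

```text
t: 13.93
tool_pos: [0.5458, 0.0279, -0.0116]
tool_rot: [-0.451, 1.972, -1.972]
contact_force: [-0.1, 0.3, -0.2]
opening: 0.0504
```

```bash
python3 -c "
from h import *
view('b5',(200,280,260,380),6)"
```

```text
mirror side 0.94 ((0.5015140175819397, 0.013975092209875584), (0.06986363977193832, 0.07949761301279068), 25.98897361755371) to well [ 0.00148598 -0.00327509]
14.0333 [ 0.54593294  0.02793449 -0.01150954] [ 0.89675208  0.78337912 -0.2139389 ]
```

View pics/b5.png

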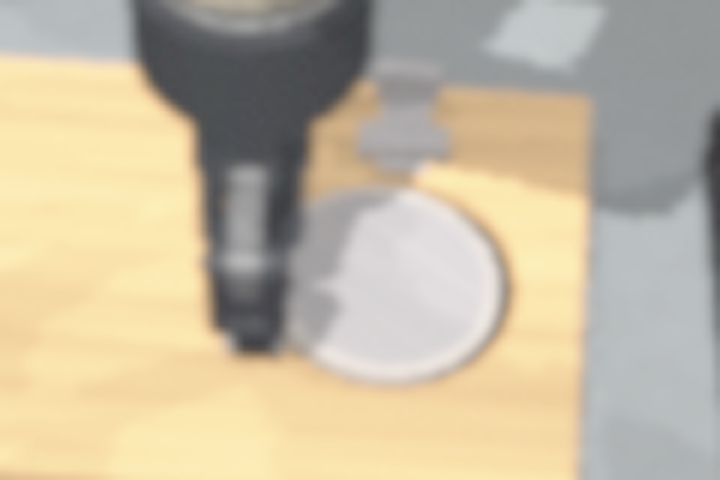

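play_rows --moves '[{"x":-0.09,"y":-0.04,"z":0,"turn":0,"jaw":5},{"x":-0.09,"y":-0.04,"z":0,"turn":0,"jaw":5},{"x":-0.09,"y":-0.05,"z":0,"turn":0,"jaw":5},{"x":0,"y":0,"z":0,"turn":0,"jaw":5}]'

```text
t: 14.37
tool_pos: [0.543, 0.0266, -0.0116]
tool_rot: [-0.451, 1.972, -1.972]
contact_force: [0.1, -0.0, -0.8]
opening: 0.05
```

```bash
python3 -c "
from h import *
view('b6',(200,280,260,380),6)"
```

```text
mirror side 0.97 ((0.49824610352516174, 0.013576283119618893), (0.07044931501150131, 0.07862739264965057), 22.48511505126953) to well [ 0.0047539  -0.00287628]
14.4667 [ 0.54319926  0.0266383  -0.01150524] [-0.08552853 -0.24955304 -0.09505059]
```

View pics/b6.png

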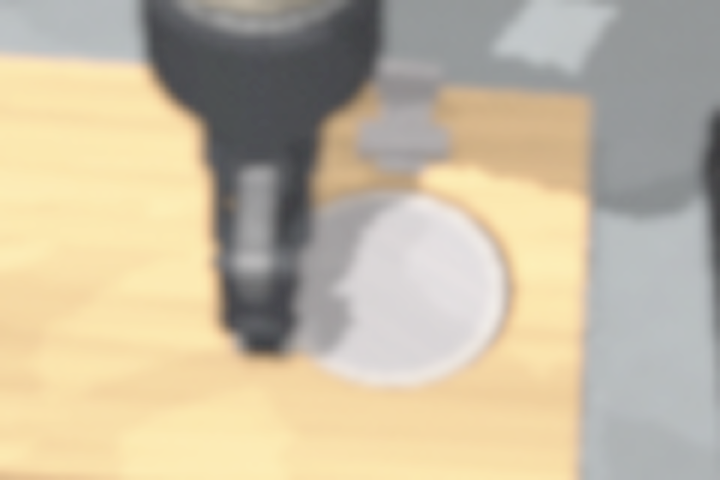

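play_rows --moves '[{"x":0,"y":0,"z":2.5,"turn":0,"jaw":5},{"x":0,"y":0,"z":4,"turn":-2.8,"jaw":0},{"x":0,"y":-3.9,"z":1,"turn":0,"jaw":0},{"x":0,"y":-3.9,"z":0,"turn":0,"jaw":0},{"x":0,"y":-4,"z":0,"turn":0,"jaw":0},{"x":0,"y":0,"z":0,"turn":0,"jaw":0},{"x":0,"y":0,"z":0,"turn":0,"jaw":0}]'

```text
t: 15.05
tool_pos: [0.5433, -0.0931, 0.0637]
tool_rot: [-0.403, 2.003, -2.003]
contact_force: [0.7, 0.6, -0.1]
opening: -0.0002
```

```bash
python3 -c "
from h import *
im=view('c1',(160,290,240,400),5)
print(ctrl.get_obs()['opening'])
t=eyes.get_image('top');cv2.imwrite('pics/c1t.png',cv2.resize(t['img'][150:270,210:370],None,fx=4,fy=4,interpolation=2)[...,::-1])
R=regions_of('top','mirror')
for r in R[:1]:
    k2=max(cv2.findContours(r['pixels'].astype(np.uint8),0,1)[0],key=cv2.contourArea)
    W=np.array([ray(t,p[0],.017)[:2] for p in k2],np.float32);print('top',r['score'],cv2.fitEllipse(W))
"
```

```text
mirror side 0.83 ((0.5016822218894958, 0.014118765480816364), (0.07489801943302155, 0.07626014947891235), 169.33709716796875) to well [ 0.00131778 -0.00341877]
15.15 [ 0.54298556 -0.09089929  0.06314739] [-0.50507876 -0.40587752  0.26814956]
6.544573056462076e-05
top 0.51 ((0.5093990564346313, -0.011995302513241768), (0.03233901783823967, 0.04776990786194801), 91.15768432617188)
```

View pics/c1.png

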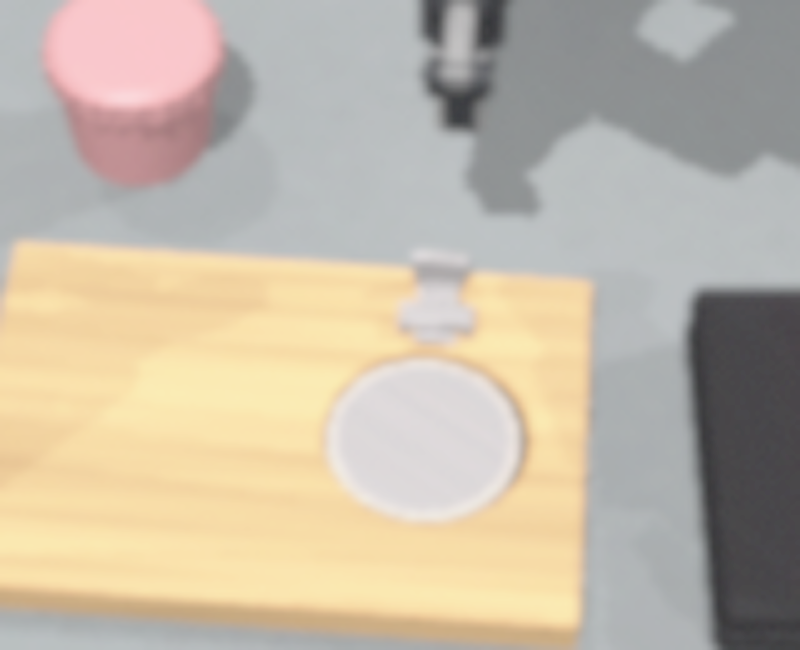

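View pics/c1t.png

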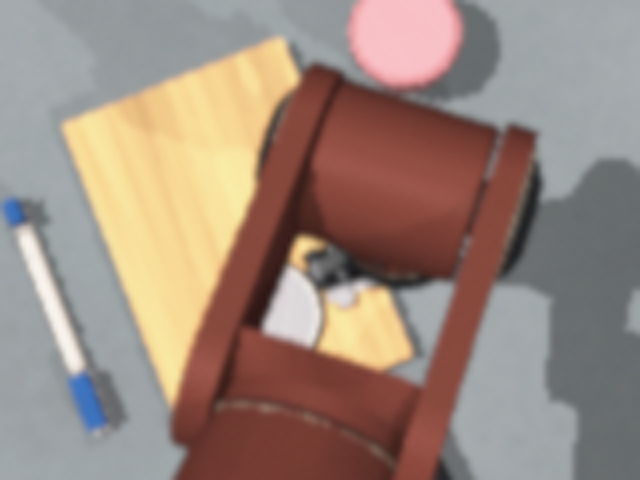

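```bash
python3 -c "
from h import *
im=eyes.get_image('side')
tp=ctrl.get_obs()['tool_pos'];print(tp)
for h in(0,.01,.02,.03):print(h,proj(im,tp+[0,0,h]))
o=cv2.imread('pics/side0.png');b=im['img'][...,::-1]
th=np.linspace(0,2*np.pi,200);F=8;x0,y0=295,220
def draw(B,c,r,z,col,tilt=0):
    e=np.array([-.9205,-.391]);Q=[]
    for t in th:
        p=np.array([np.cos(t),np.sin(t)])*r
        Q.append((proj(im,[*(np.array(c)+p),z-tilt*(p@e)])-[x0-.5,y0-.5])*F)
    cv2.polylines(B,[np.int32(Q)],True,col,1)
outs=[]
for I in(o,b):
    B=cv2.resize(I[y0:y0+52,x0:x0+62],None,fx=F,fy=F,interpolation=2)
    outs.append(B)
draw(outs[0],(.503,.0107),.042,.018,(0,0,255))
C=outs[1].copy()
draw(C,(.503,.0107),.042,.018,(0,0,255));draw(C,(.503,.0107),.040,.017,(0,160,0))
cv2.imwrite('pics/c2.png',np.vstack([np.hstack(outs),np.hstack([C,np.zeros_like(C)])])[:, :992][:832])
cv2.imwrite('pics/c3.png',np.vstack([outs[1]]));cv2.imwrite('pics/c4.png',C)
cv2.imwrite('pics/c5.png',outs[0])
"
```

```text
[ 0.54308233 -0.09007138  0.06313176]
0 [330.19581414 192.94673386]
0.01 [330.33205471 189.84172602]
0.02 [330.47034508 186.69000211]
0.03 [330.61073185 183.49049983]
```

View pics/c3.png

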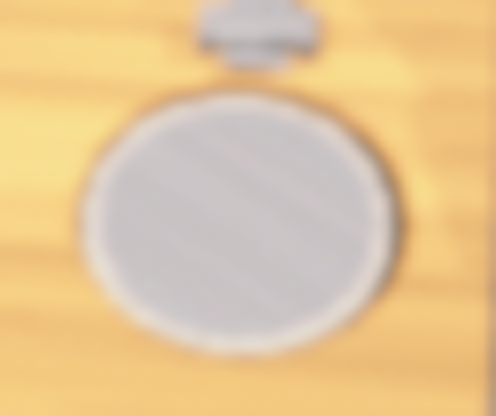

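View pics/c4.png

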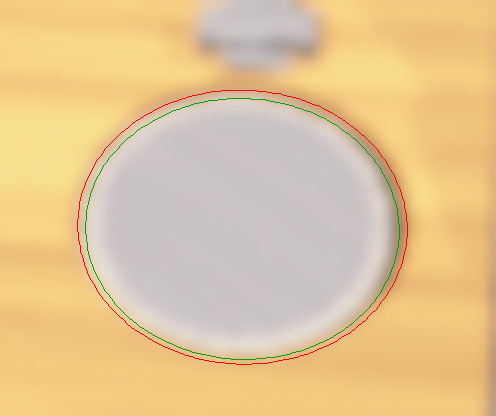

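View pics/c5.png

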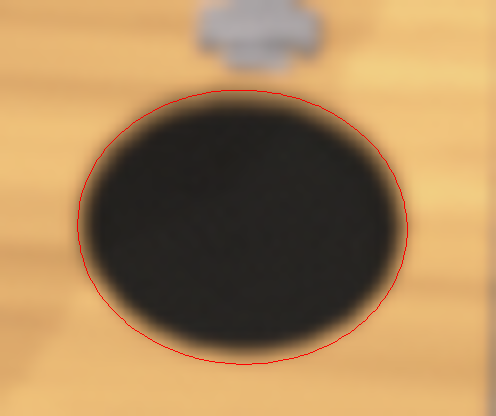

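play_rows --moves '[{"x":0,"y":-4,"z":0,"turn":0,"jaw":0},{"x":0,"y":-4,"z":0,"turn":0,"jaw":0},{"x":0,"y":-4,"z":0,"turn":0,"jaw":0},{"x":0,"y":-4,"z":0,"turn":0,"jaw":0},{"x":0,"y":0,"z":0,"turn":0,"jaw":0}]'

```text
t: 15.72
tool_pos: [0.5437, -0.2565, 0.0642]
tool_rot: [-0.402, 1.999, -2.007]
contact_force: [-0.4, -0.2, -0.4]
opening: -0.0001
```

```bash
python3 -c "
from h import *
t=eyes.get_image('top');im=t;o=cv2.imread('pics/top0.png');b=t['img'][...,::-1]
F=10;x0,y0=250,205;th=np.linspace(0,2*np.pi,200)
outs=[cv2.resize(I[y0:y0+45,x0:x0+55],None,fx=F,fy=F,interpolation=2) for I in(o,b)]
for r,z,c in((.042,.018,(0,0,255)),(.040,.017,(0,160,0))):
    Q=[(proj(im,[.5057+r*np.cos(a),.0074+r*np.sin(a),z])-[x0-.5,y0-.5])*F for a in th]
    for B in outs: cv2.polylines(B,[np.int32(Q)],True,c,1)
cv2.imwrite('pics/d1.png',outs[0]);cv2.imwrite('pics/d2.png',outs[1])
R=regions_of('top','mirror')
for r in R[:1]:
    k2=max(cv2.findContours(r['pixels'].astype(np.uint8),0,1)[0],key=cv2.contourArea)
    W=np.array([ray(t,p[0],.017)[:2] for p in k2],np.float32);print('top',r['score'],cv2.fitEllipse(W))
print(ctrl.get_obs()['tool_pos'],ctrl.get_obs()['t'])
for r in pinpoint('top','catch_tab')[:3]:print(r,ray(t,r['point'],.028))
"
```

```text
top 0.64 ((0.5044388175010681, 0.010640262626111507), (0.07674942165613174, 0.07725726068019867), 101.15816497802734)
[ 0.54338483 -0.25150804  0.06330802] 15.8167
{'point': [301.1, 214.4], 'score': 0.39} [ 0.54576225 -0.06229947  0.028     ]
```

View pics/d1.png

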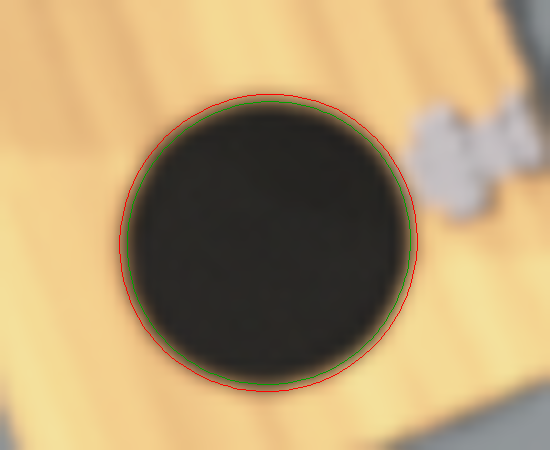

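View pics/d2.png

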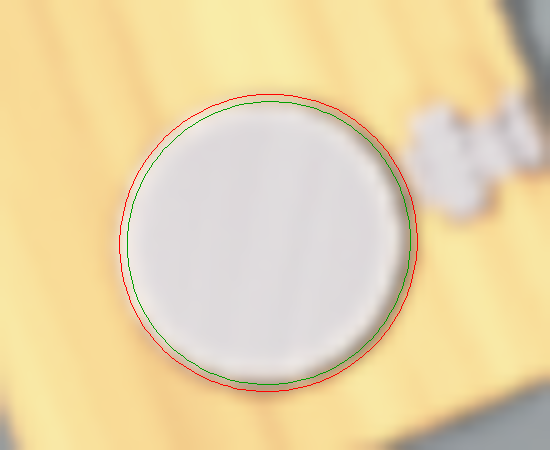

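```bash
cat > fit.py <<'E'
from h import *
from scipy.optimize import least_squares
ims={c:eyes.get_image(c) for c in("side","top")}
def edge(I,im,c,r,z,sgn):
    # radial subpixel edge: max gradient of a channel contrast along radial line
    g=I.astype(float); g=g[...,2]-g[...,0] if sgn=="m" else -g.sum(2)/3  # blueness: mirror grey vs bamboo ; dark
    g=cv2.GaussianBlur(g,(0,0),.6);out=[]
    for a in np.linspace(0,2*np.pi,120,endpoint=False):
        d=np.array([np.cos(a),np.sin(a)]);rs=np.linspace(r-.009,r+.009,73)
        P=np.array([proj(im,[*(np.array(c)+d*q),z]) for q in rs],np.float32)
        v=cv2.remap(g.astype(np.float32),P[:,0].reshape(1,-1),P[:,1].reshape(1,-1),1)[0]
        lo,hi=v[-8:].mean(),v[:8].mean();m=(lo+hi)/2
        k=np.where((v[:-1]>m)&(v[1:]<=m))[0]
        if len(k): out.append(P[k[-1]])
    return np.array(out)
def model(p,r,im,n=240):
    a=np.linspace(0,2*np.pi,n,endpoint=False);
    return np.array([proj(im,[p[0]+r*np.cos(t),p[1]+r*np.sin(t),p[2]+p[3]*r*np.cos(t)+p[4]*r*np.sin(t)]) for t in a])
def dist(E,M):
    # signed normal distance
    c=M.mean(0);j=np.argmin(((E[:,None]-M[None])**2).sum(2),1)
    t=np.roll(M,-1,0)-np.roll(M,1,0);nn=np.stack([t[:,1],-t[:,0]],1);nn/=np.linalg.norm(nn,axis=1)[:,None]
    return ((E-M[j])*nn[j]).sum(1)
W={};Mr={};off={}
for k,c0 in(("side",(.503,.0107)),("top",(.5057,.0074))):
    I0=cv2.imread(f"pics/{k}0.png")[...,::-1]
    W[k]=edge(I0,ims[k],c0,.042,.018,"w")
    # in-plane fit of well centre and radius per camera
    s=least_squares(lambda p:dist(W[k],model([p[0],p[1],.018,0,0],p[2],ims[k])),[*c0,.042],loss="soft_l1",f_scale=.3)
    off[k]=s.x;print(k,"well",s.x,np.sqrt((s.fun**2).mean()))
    I=ims[k]["img"];Mr[k]=edge(I,ims[k],s.x[:2],.041,.017,"m");print(len(Mr[k]))
def res(p):
    out=[]
    for k in Mr:
        q=[off[k][0]+p[0],off[k][1]+p[1],p[2],p[3],p[4]]
        out.append(dist(Mr[k],model(q,p[5],ims[k])))
    return np.concatenate(out)
for fix in(False,True):
    f=(lambda p:res([p[0],p[1],p[3],0,0,p[2]])) if fix else res
    s=least_squares(f,[0,0,.04,.02] if fix else [0,0,.02,0,0,.04],loss="soft_l1",f_scale=.3);print(fix,s.x.round(4),s.cost)
s=least_squares(lambda p:res([p[0],p[1],.017,0,0,p[2]]),[0,0,.04],loss="soft_l1",f_scale=.3);print("seated",s.x.round(4),s.cost)
s=least_squares(lambda p:res([p[0],p[1],.021,.092,.04,p[2]]),[0,0,.04],loss="soft_l1",f_scale=.3);print("propped",s.x.round(4),s.cost)
E
python3 fit.py
```

```text
side well [0.50341054 0.00999176 0.04006886] 0.20699028913344744
120
top well [0.50555635 0.00786902 0.0407453 ] 0.06465468121662377
120
False [-0.0001  0.0009  0.0189 -0.003   0.024   0.0404] 5.455290601705642
True [-0.0002  0.0009  0.0402  0.0191] 6.339891833412218
seated [0.0002 0.0003 0.0403] 9.945070013791385
propped [-0.0007  0.0014  0.04  ] 14.743540104991634
```

play_rows --moves '[{"x":0.1,"y":3.8,"z":-0.5,"turn":0,"jaw":0},{"x":0.1,"y":3.8,"z":-1,"turn":0,"jaw":0},{"x":0.1,"y":3.8,"z":-1.4,"turn":0,"jaw":0},{"x":0.2,"y":3.8,"z":-1.4,"turn":0,"jaw":0},{"x":0,"y":0.3,"z":-1,"turn":0,"jaw":0},{"x":0,"y":0,"z":0,"turn":0,"jaw":0},{"x":0,"y":0,"z":0,"turn":0,"jaw":0}]'

```text
t: 16.55
tool_pos: [0.5477, -0.0952, 0.01]
tool_rot: [-0.41, 2.0, -2.0]
contact_force: [0.4, -1.0, 1.2]
opening: 0.0001
```

```bash
python3 -c "
from h import *
view('e1',(160,250,280,390),7)"
```

```text
mirror side 0.66 ((0.5006499290466309, 0.014391717500984669), (0.07446695119142532, 0.07690449059009552), 94.65111541748047) to well [ 0.00235007 -0.00369172]
16.65 [ 0.54909582 -0.09708158  0.01153798] [ 0.28961344 -0.41463574  0.40061807]
```

View pics/e1.png

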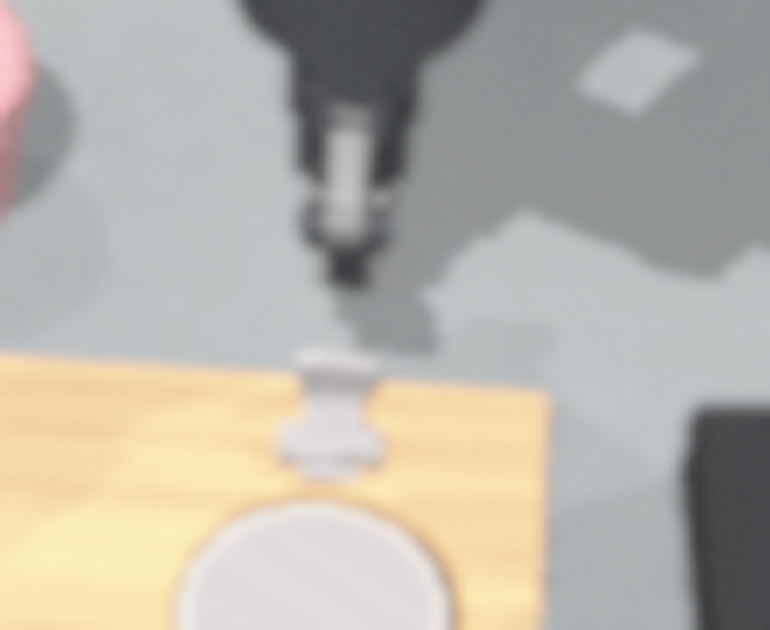

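```bash
python3 -c "
from h import *
im=eyes.get_image('side');tp=ctrl.get_obs()['tool_pos'];print(tp)
ey=np.array([.391,-.9205])
for h in(0,.01,.02,.03):print(h,proj(im,[*(tp[:2]-.008*ey),tp[2]+h]))
c=np.array([.5057,.0095])
for y in(.079,.085):print(y,proj(im,[*(c+(y)*ey),.036]))
for y in(.079,.085):print('obs tab top',(np.array([338,345 if y>.08 else 372])/7)+[280,160])
"
```

```text
[ 0.54927231 -0.09748286  0.01175509]
0 [328.29293255 207.67291662]
0.01 [328.41035521 204.79100533]
0.02 [328.52947733 201.86738436]
0.03 [328.65033605 198.90114164]
0.079 [326.85458672 210.84496164]
0.085 [327.05328903 208.64812464]
obs tab top [328.28571429 213.14285714]
obs tab top [328.28571429 209.28571429]
```

play_rows --moves '[{"x":0,"y":0,"z":-0.5,"turn":0,"jaw":0},{"x":0,"y":0,"z":-0.5,"turn":0,"jaw":0},{"x":-0.12,"y":0.28,"z":0,"turn":0,"jaw":0},{"x":-0.12,"y":0.28,"z":0,"turn":0,"jaw":0},{"x":-0.12,"y":0.28,"z":0,"turn":0,"jaw":0},{"x":-0.12,"y":0.28,"z":0,"turn":0,"jaw":0},{"x":0,"y":0,"z":0,"turn":0,"jaw":0}]'

```text
t: 17.28
tool_pos: [0.5432, -0.0845, 0.0005]
tool_rot: [-0.407, 2.001, -2.001]
contact_force: [-0.5, 0.1, 0.1]
opening: 0.0
```

```bash
python3 -c "
from h import *
view('e2',(160,250,280,390),7)"
```

```text
mirror side 0.83 ((0.5010018348693848, 0.01508859358727932), (0.07639539986848831, 0.07819712162017822), 97.73323822021484) to well [ 0.00199817 -0.00438859]
17.3833 [ 0.54355669 -0.08496322  0.00066353] [ 0.44636594 -0.37930536  0.12727644]
```

View pics/e2.png

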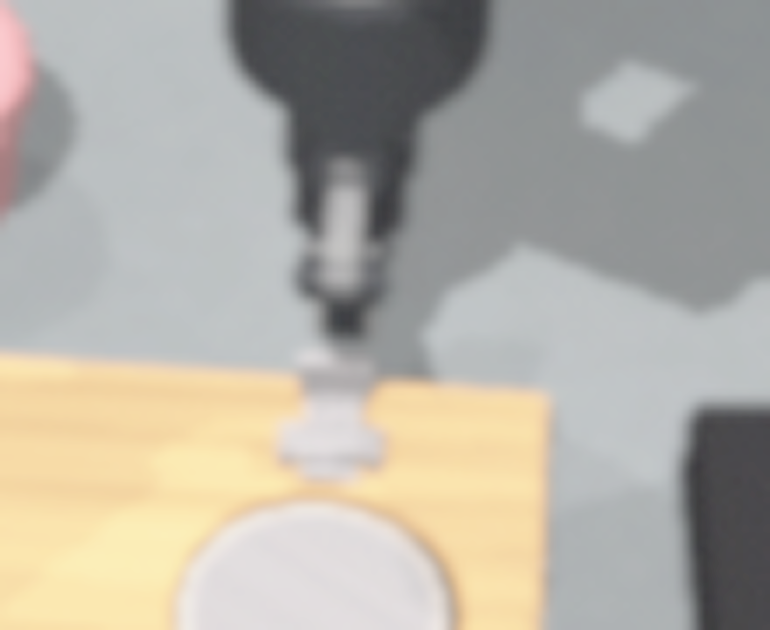

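play_rows --moves '[{"x":-0.12,"y":0.28,"z":0,"turn":0,"jaw":0},{"x":-0.12,"y":0.28,"z":0,"turn":0,"jaw":0},{"x":-0.12,"y":0.28,"z":0,"turn":0,"jaw":0},{"x":0,"y":0,"z":0,"turn":0,"jaw":0}]'

```text
t: 17.72
tool_pos: [0.5399, -0.0763, 0.0006]
tool_rot: [-0.406, 2.001, -2.001]
contact_force: [0.5, 0.4, 0.7]
opening: -0.0
```

play_rows --moves '[{"x":-0.12,"y":0.28,"z":0,"turn":0,"jaw":0},{"x":-0.12,"y":0.28,"z":0,"turn":0,"jaw":0},{"x":0,"y":0,"z":0,"turn":0,"jaw":0}]'

```text
t: 17.97
tool_pos: [0.5374, -0.0707, 0.0006]
tool_rot: [-0.406, 2.001, -2.001]
contact_force: [-0.5, -0.9, 0.8]
opening: -0.0
```

```bash
python3 -c "
from h import *
view('e3',(160,250,280,390),7)"
```

```text
mirror side 0.93 ((0.5012507438659668, 0.015065894462168217), (0.07507611066102982, 0.07727014273405075), 83.24617004394531) to well [ 0.00174926 -0.00436589]
18.0667 [ 5.37283215e-01 -7.08229537e-02  4.33275512e-04] [ 0.363136   -0.9814527   0.70952403]
```

View pics/e3.png

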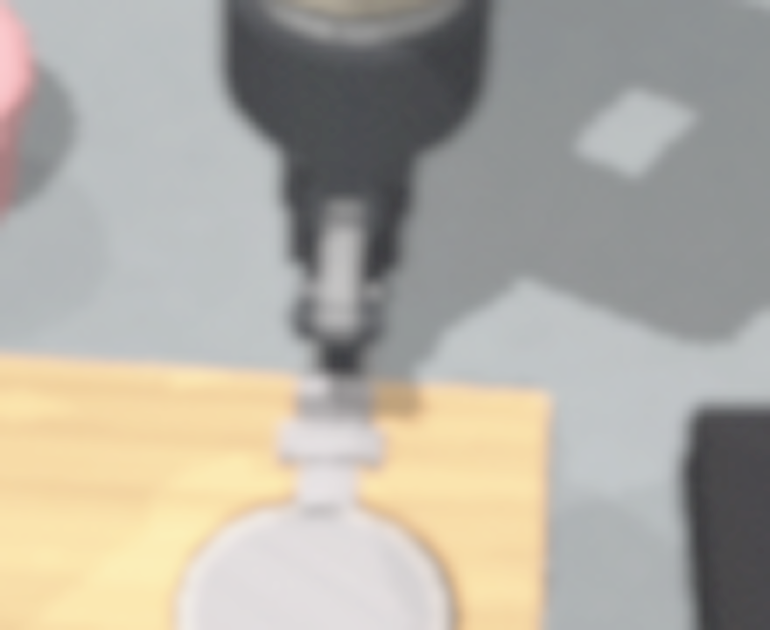

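play_rows --moves '[{"x":-0.08,"y":0.18,"z":0,"turn":0,"jaw":0},{"x":0,"y":0,"z":0,"turn":0,"jaw":0}]'

```text
t: 18.23
tool_pos: [0.5369, -0.0698, 0.0005]
tool_rot: [-0.406, 1.999, -2.002]
contact_force: [0.8, -3.2, -0.8]
opening: -0.0001
```

play_rows --moves '[{"x":-0.08,"y":0.18,"z":0,"turn":0,"jaw":0},{"x":0,"y":0,"z":0,"turn":0,"jaw":0}]'

```text
t: 18.4
tool_pos: [0.5369, -0.0694, 0.0009]
tool_rot: [-0.405, 1.995, -2.005]
contact_force: [2.9, -7.7, -2.5]
opening: -0.0003
```

play_rows --moves '[{"x":-0.08,"y":0.18,"z":0,"turn":0,"jaw":0},{"x":0,"y":0,"z":0,"turn":0,"jaw":0}]'

```text
t: 18.57
tool_pos: [0.5367, -0.068, 0.0016]
tool_rot: [-0.403, 1.995, -2.005]
contact_force: [-1.9, -0.9, 9.8]
opening: -0.0001
```

```bash
python3 -c "
from h import *
view('e4',(160,250,280,390),7)"
```

```text
mirror side 0.65 ((0.5016025304794312, 0.014895373955368996), (0.07653097808361053, 0.08054931461811066), 101.92436981201172) to well [ 0.00139747 -0.00419537]
18.6667 [ 0.53604697 -0.06622474  0.0017033 ] [-0.78531531 -1.54410182  6.01259037]
```

View pics/e4.png

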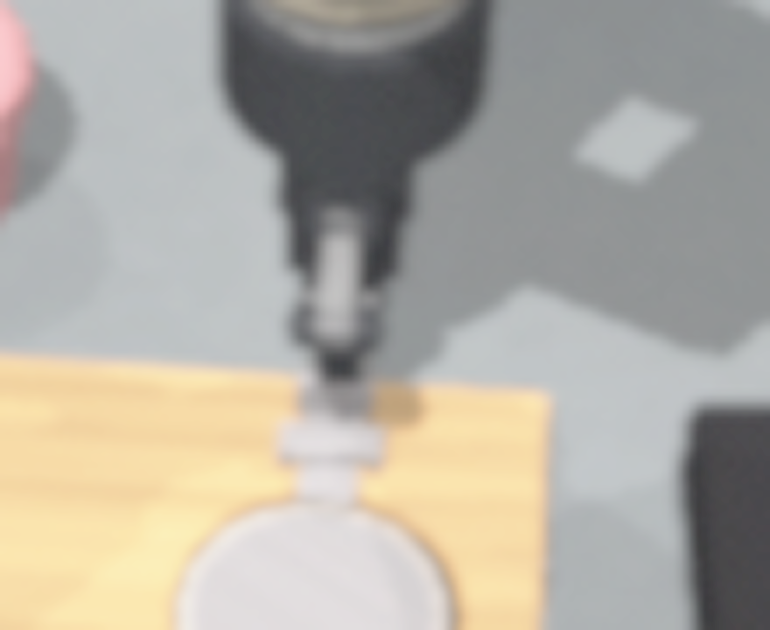

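play_rows --moves '[{"x":0,"y":0,"z":0.5,"turn":0,"jaw":0},{"x":0.4,"y":-1,"z":0.2,"turn":0,"jaw":0},{"x":0.4,"y":-1,"z":0,"turn":0,"jaw":0},{"x":0.2,"y":-0.5,"z":0,"turn":0,"jaw":0},{"x":0,"y":0,"z":0,"turn":0,"jaw":0}]'

```text
t: 19.08
tool_pos: [0.5456, -0.092, 0.0075]
tool_rot: [-0.405, 2.002, -2.002]
contact_force: [-0.0, -0.5, -0.5]
opening: 0.0002
```

```bash
python3 -c "
from h import *
view('e5',(160,250,280,390),7)"
```

```text
mirror side 0.7 ((0.5013156533241272, 0.015077437274158001), (0.07802222669124603, 0.0803016647696495), 107.61614227294922) to well [ 0.00168435 -0.00437744]
19.1833 [ 0.54485273 -0.09101709  0.00711435] [-0.57090235 -0.56564116 -0.55326898]
```

View pics/e5.png

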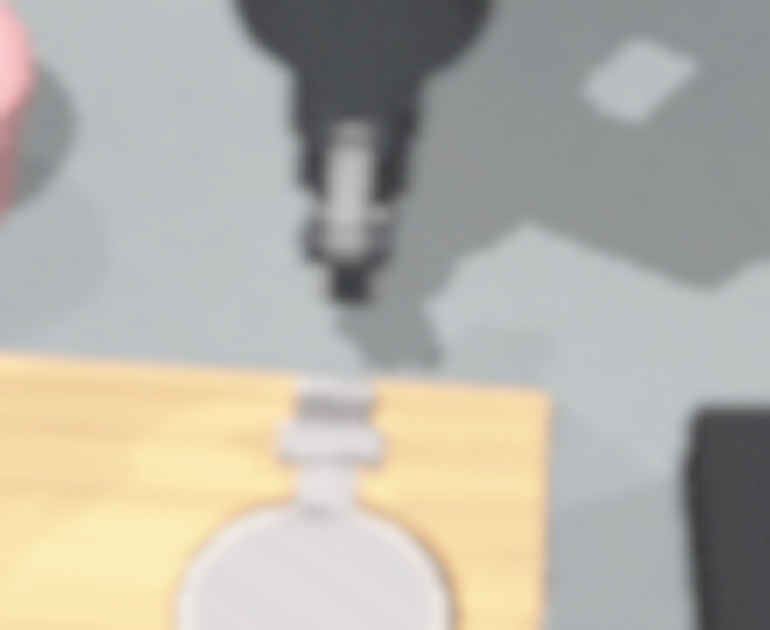

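play_rows --moves '[{"x":0,"y":0,"z":-0.7,"turn":0,"jaw":0},{"x":0,"y":0,"z":-0.7,"turn":0,"jaw":0},{"x":-0.12,"y":0.28,"z":0,"turn":0,"jaw":0},{"x":-0.12,"y":0.28,"z":0,"turn":0,"jaw":0},{"x":-0.12,"y":0.28,"z":0,"turn":0,"jaw":0},{"x":-0.12,"y":0.28,"z":0,"turn":0,"jaw":0},{"x":-0.12,"y":0.28,"z":0,"turn":0,"jaw":0},{"x":0,"y":0,"z":0,"turn":0,"jaw":0}]'

```text
t: 19.85
tool_pos: [0.5389, -0.0761, -0.0063]
tool_rot: [-0.407, 2.001, -2.001]
contact_force: [-0.1, -0.3, 0.6]
opening: -0.0002
```

```bash
python3 -c "
from h import *
view('e6',(160,250,280,390),7)"
```

```text
mirror side 0.55 ((0.5003705024719238, 0.014329880475997925), (0.07492905855178833, 0.07793266326189041), 91.7164077758789) to well [ 0.0026295  -0.00362988]
19.95 [ 0.53922023 -0.07658733 -0.00626551] [-0.48424142 -0.07566936  0.76581284]
```

View pics/e6.png

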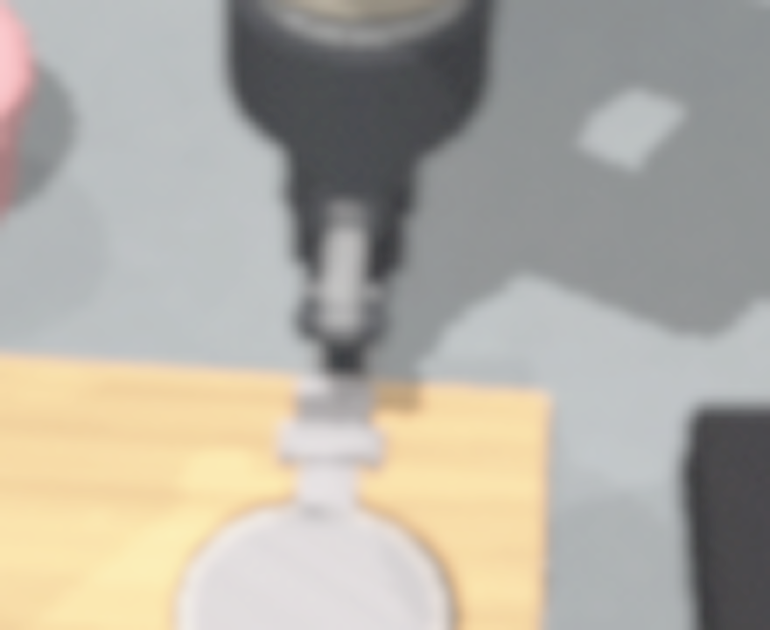

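Good height and no contact yet. I'll go on in small steps.

play_rows --moves '[{"x":-0.08,"y":0.18,"z":0,"turn":0,"jaw":0},{"x":-0.08,"y":0.18,"z":0,"turn":0,"jaw":0},{"x":0,"y":0,"z":0,"turn":0,"jaw":0}]'

```text
t: 20.2
tool_pos: [0.5374, -0.0729, -0.0065]
tool_rot: [-0.407, 2.001, -2.001]
contact_force: [-0.8, -0.3, -0.0]
opening: 0.0003
```

play_rows --moves '[{"x":-0.08,"y":0.18,"z":0,"turn":0,"jaw":0},{"x":0,"y":0,"z":0,"turn":0,"jaw":0}]'

```text
t: 20.37
tool_pos: [0.5369, -0.0717, -0.0064]
tool_rot: [-0.406, 2.0, -2.002]
contact_force: [0.4, -2.5, -1.0]
opening: 0.0001
```

play_rows --moves '[{"x":-0.08,"y":0.18,"z":0,"turn":0,"jaw":0},{"x":0,"y":0,"z":0,"turn":0,"jaw":0}]'

```text
t: 20.53
tool_pos: [0.5369, -0.0716, -0.0063]
tool_rot: [-0.405, 1.995, -2.005]
contact_force: [2.8, -7.9, -3.2]
opening: -0.0
```

play_rows --moves '[{"x":-0.08,"y":0.18,"z":0,"turn":0,"jaw":0},{"x":0,"y":0,"z":0,"turn":0,"jaw":0},{"x":0,"y":0,"z":0,"turn":0,"jaw":0}]'

```text
t: 20.78
tool_pos: [0.5369, -0.0715, -0.0061]
tool_rot: [-0.404, 1.991, -2.008]
contact_force: [5.8, -12.9, -7.3]
opening: -0.0001
```

```bash
python3 -c "
from h import *
view('e7',(160,250,280,390),7)"
```

```text
mirror side 0.65 ((0.5009901523590088, 0.015022949315607548), (0.07569120079278946, 0.0775420069694519), 96.79803466796875) to well [ 0.00200985 -0.00432295]
20.8833 [ 0.53691776 -0.07151213 -0.00613063] [  4.96880564 -13.27422603  -7.33980096]
```

View pics/e7.png

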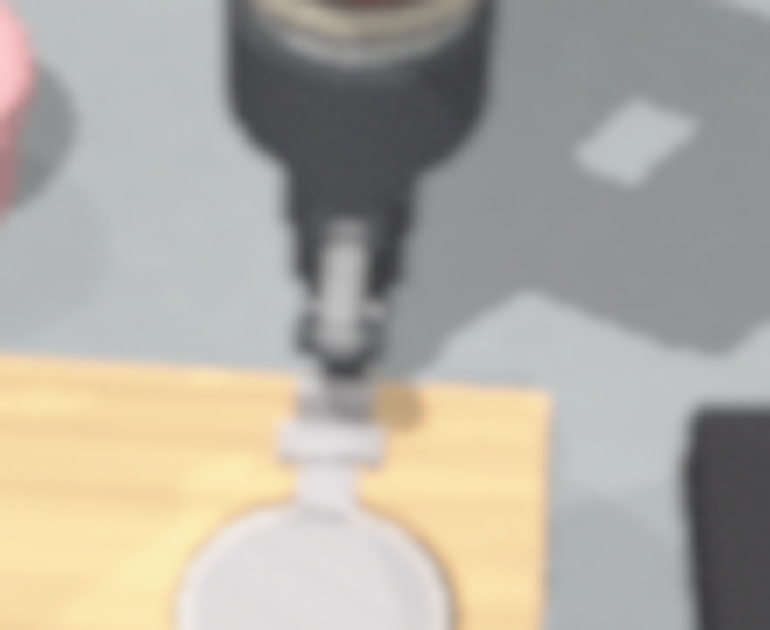

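The catch is at a hard stop with about 15 N on it and no further travel. Next I'll back off and check.

play_rows --moves '[{"x":0.4,"y":-1,"z":0,"turn":0,"jaw":0},{"x":0.6,"y":-1.4,"z":0,"turn":0,"jaw":0},{"x":0,"y":-2,"z":3,"turn":0,"jaw":0},{"x":0,"y":-3,"z":2.5,"turn":0,"jaw":0},{"x":0,"y":-4,"z":0,"turn":0,"jaw":0},{"x":0,"y":-4,"z":0,"turn":0,"jaw":0},{"x":0,"y":-3,"z":0,"turn":0,"jaw":0},{"x":0,"y":0,"z":0,"turn":0,"jaw":0}]'

```text
t: 21.55
tool_pos: [0.5455, -0.2577, 0.0495]
tool_rot: [-0.4, 2.001, -2.007]
contact_force: [-0.0, 0.5, -0.1]
opening: -0.0001
```

```bash
python3 fit.py; python3 -c "
from h import *
view('g1',(160,280,270,390),6)
t=eyes.get_image('top');cv2.imwrite('pics/g2.png',np.hstack([cv2.resize(I[195:265,250:330],None,fx=6,fy=6,interpolation=2) for I in(cv2.imread('pics/top0.png'),t['img'][...,::-1])])[:, :])
for q in('denture_cup','glasses_case','denture_brush','mug'):
    print(q,[ray(t,r['point'],0).round(4) for r in pinpoint('top',q)[:1]])
"
```

```text
side well [0.50341054 0.00999176 0.04006886] 0.20699028913344744
120
top well [0.50555635 0.00786902 0.0407453 ] 0.06465468121662377
120
False [ 0.      0.0006  0.0188 -0.0009  0.0159  0.0405] 3.776077175324477
True [0.     0.0006 0.0404 0.0189] 4.133387866293235
seated [ 0.0004 -0.      0.0405] 7.2249742933035455
propped [-0.0004  0.0009  0.0402] 13.03431845356803
mirror side 0.78 ((0.5007452964782715, 0.014700041152536869), (0.07554388046264648, 0.07802200317382812), 108.21357727050781) to well [ 0.0022547  -0.00400004]
21.75 [ 0.54485013 -0.25109421  0.0480342 ] [0.20328401 0.36552007 0.12008072]
denture_cup [array([ 0.7065, -0.0889,  0.    ])]
glasses_case [array([ 0.3741, -0.0496,  0.    ])]
denture_brush [array([0.5225, 0.1671, 0.    ])]
mug [array([ 0.5844, -0.4408,  0.    ])]
```

View pics/g1.png

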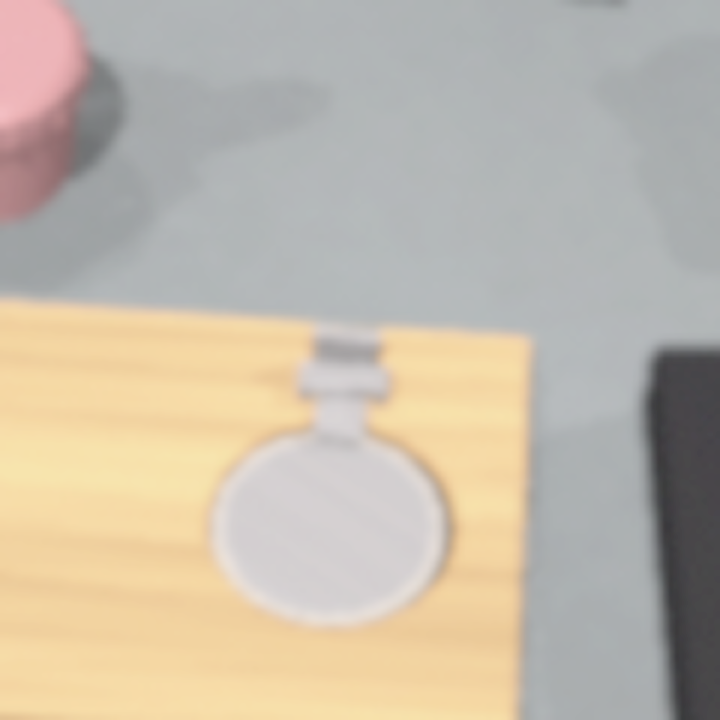

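```bash
python3 -c "
import cv2
a=cv2.imread('pics/g2.png');print(a.shape);cv2.imwrite('pics/g3.png',cv2.resize(a,(800,350)))"
```

```text
(420, 960, 3)
```

View pics/g3.png

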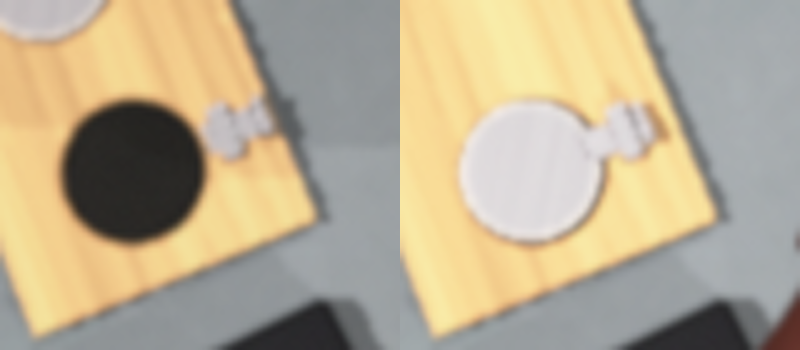

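```bash
python3 -c "
from h import *
finish_job();print(ctrl.get_obs()['t'])"
```

```text
the job is handed in; nothing more can be done
the job is handed in; nothing more can be done
```

I pushed the glass across the board with two half-open fingertips until it dropped into the well. Then I pushed the catch in with closed fingers up to its hard stop and handed the job in at about 22 s.

**Glass:** A fit to both cameras puts the glass within about 1 mm of the well's centre, with a tilt of about 0.016 rad. The fitted height is about 2 mm above the ideal, which is close to the camera error. A fit with the height fixed at seated was slightly worse than the free fit, but clearly better than one with the glass propped on the rim. Pushing forces on the glass stayed within sensor noise.

**Catch:** On the first push the fingertip sat too high and slid up over the tab, so I backed off, lowered it and pushed again. On the second push the catch did not move further under about 15 N. The tongue now lies over the glass's edge in both views. The travel I measured from the pictures was about 12–13 mm, roughly, so the full 14 mm rests on the firm stop.

**Other things:** The cup, case and mug read 7–9 mm from their first readings and the brush read the same. That is within what I expect from the image detectors, and the arm never came near any of them. The arm was clear of everything when I handed in.

**Disagreement:** The real fingertips were about 23–34 mm above the reported tool height, more than the description suggests. I worked from touch and pictures instead.

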